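Close a bench pressure pot: tighten its four nuts crosswise in two rounds

ROBOT

A 6-joint arm with a two-finger parallel gripper is mounted at the origin on the work surface. World frame = base frame: x ahead of the robot, y to its left, z up, the work surface at z = 0. Lengths are in mm, angles in rad, forces in N, time in s.
With the tool pointing down it reaches from about 350 to 875 mm from the base axis. Payload 4.2 kg.
Tool frame: the origin (TCP) lies midway between the tips of the shut fingers; the grasp point (between the pads) lies 19 mm behind it; z points along the fingers, y is the direction in which the jaws open and shut (so a half turn about z gives the same grasp; the last joint's range is limited). The gripper opens to 85 mm and grips with 20 to 120 N. Pads are 22 mm wide; open, the fingers measure 114 mm over their backs; the gripper's body (76 mm by 85 mm) begins 54 mm behind the grasp point. The pads swing forward as they close: fully open they stand 13 mm farther back than shut.
Start: joints at [0.259, 0.385, 0.008, 0, -1.194, -0.259], TCP at [624.979, 0.025, 231.312] pointing down, gripper open.
Joint ranges: [-3.14, 3.14], [-1.21, 2.06], [-1.07, 1.41], [-3.16, 2.05], [-2.99, -0.16], [-3.1, 3.1]. Speed limits (rad/s): [2.79, 2.79, 3.14, 3.14, 3.14, 3.14].

INTERFACE

Orientations are given as a unit quaternion [x, y, z, w].
In Python, from bench import arm, eyes, nets gives the robot as it stands.
- The arm moves only by the tool jog_arm, never from a script. Its argument "rows" is a list of rows, each a list of 3 entries, a list of its own where there are three numbers: the shift along the tool's x, y, z in cm, then the turn, a rotation vector about the tool's x, y, z in degrees, then the finger opening in cm, from 0 to 8.54. In form: [[[x, y, z], [ax, ay, az], jaw], ...]. A call has 1 to 10 rows; each row shifts and turns the commanded pose from where the row before left it, along the tool's axes as they then stand; what a row does not reach is not made up. A row lasts 1/8 s, in which the tool goes at most 62.5 mm and 10.7 degrees, less where a joint would pass 70% of its speed; a pose out of reach is approached as far as the arm can. A call with a gripper value outside its range is refused whole. The fingers move at their own pace and stop on an object; the grip force is fixed at half the most. Time passes only in rows, so rows that do not move let the fingers close. It gives the time, the measured TCP pose, the force and the opening at its end, in the units of the state.
- arm.read_state(): the state, without advancing time (a new reading comes with each control period).
- eyes.get_image(name): name is "scene" or "side" or "wrist"; returns the picture (420x560x3 uint8, red, green, blue); there is no depth.
- eyes.camera_model(name): a dict with "K" (3x3 intrinsics, pixels), "rvec" (rotation vector, rad) and "tvec" (3), from world to camera coordinates, as OpenCV has them. Camera axes: x right, y down, z forward; pixel columns grow to the right and rows downward; lengths in mm; the calibration is good to about 2 mm. The wrist camera is an equidistant fisheye: a pixel r from the principal point sees the ray r / f radians off the axis. A picture is of the moment at which its call begins: read the wrist's pose just before it. camera_model takes no time and is no camera call; for the wrist camera it gives the pose at the moment of the call.
- arm.job_done(): hands the job in, once; it reports no verdict.
Trained networks look in the newest picture that a camera, given by its name, has taken for a name from the list of things; names that differ only in an ending like _2 or _b are one class to them, and where a whole thing is asked for, a point or a joint stands for the part that bears it (a point fixed in the world has none). Each returns a list of dicts, best first, with "conf" (0 to 1); they miss things now and then, are a little off and sometimes report something else, mostly with a low value. They report only what shows in the picture. A call takes as long as a camera call. They do not tell look-alikes from the thing itself.
- nets.boxes_of(camera, name): "position" ([column, row] as shares, 0 to 1, of the picture: columns of its width, rows of its height, amid what is visible of it).
The state is a dict: "clock": time; "joints": joint angles; "joint_vel": joint speeds; "joint_efforts": joint torques, N m; "position": TCP position; "ee_rot": TCP orientation; "contact_force": force on the tool from outside, world axes, zero at the start; "wrist_torque": the same for the moment, N m; "gripper_width": finger opening in mm.
Only numpy, scipy, OpenCV 4.12 (cv2) and the standard library are available. Lean on these libraries where they do the work, as an engineer would, in place of code of your own. Each camera call takes 0.05 s, during which the arm holds its last target.

TASK

Close the pressure pot by tightening its four T-handled nuts clockwise in crosswise order, each nut followed by the one straight across, in two rounds. In the first round turn each nut only until it lightly nips the lid (about 0.1 N m); in the second pull each one firm (about 0.35 N m), so that the lid ends level and fully down on the flange with all four nuts tight. Never let the lid cock over to one side, never force a nut far beyond firm (0.45 N m is the most), leave the bottle, mortar and beaker where they stand, and let go of everything at the end.

Things in the scene. Friction and masses are not known exactly. Their poses are not given: they have to be found in the camera images.
- pot: Steel pressure pot fixed to the bench: round, 200 mm flange, 80 mm from the bench to the top of the flange's four raised lands. Origin at the centre of its underside, z up. Upright studs 75 mm from the axis, on the pot's +x (nut1), +y (nut2), -x (nut3) and -y (nut4) axes, carry the nuts. A springy seal holds the lid 2.4 mm above the lands.
- lid: Loose round aluminium lid, 12 mm thick, 0.95 kg, with four slotted ears out to 97 mm from its axis, one round each stud, and a low boss in the middle (its top 20 mm above the lid's underside). Origin at the centre of its underside, z up, x towards nut1. It lies on the springy seal (24 N per mm altogether) and comes down 2.4 mm until it sits flush, level, on the flange lands.
- nut1: T-handled nut (opposite nut3); clockwise from above tightens and lowers it 4.5 mm per rad (steep thread). Black handle bar 46 mm long (x), 12 thick (y), 30 high; origin on the nut's upright axis at the bar's middle. Below the bar a 12 mm thick neck, then a 27 mm wide steel collar and washer, its top 25 mm below the origin.
- nut2: Nut like nut1, opposite nut4. All four turn nearly freely (0.03 N m) until the washer meets the lid, then the torque grows. The washers differ by up to 3.2 mm in thickness, unseen, so where a nut meets the lid (some 0.1 to 1.2 rad from its start) must be felt. The pose given is the nut's; its bar has the same direction when let go.
- nut3: Nut like nut1, opposite nut1. Each handle bar is sprung: under load it winds up against its nut by 1 rad per 1.8 N m and springs back when let go, so a bar held still goes on showing the torque. Any nut nips the lid at about 0.1 N m and is firm at about 0.35 N m.
- nut4: Nut like nut1, opposite nut2. From the nip to firm a bar turns some 0.4 to 0.9 rad; once the lid is down under a nut its torque grows by about 1.2 N m per rad, and 0.5 N m is too much for any nut. A nut stays where it is left.
- wash_bottle: White plastic wash bottle, 64 mm wide, 150 mm high, not to be disturbed. Origin at the centre of its underside.
- mortar: White ceramic mortar, bowl 100 mm wide at the rim, 65 mm high, not to be disturbed. Origin at the centre of its underside.
- beaker: Glass beaker, 70 mm wide, 90 mm high, not to be disturbed. Origin at the centre of its underside.
There are look-alikes about, which are no part of the job. Of the things like the pot, leave any that is turquoise; of the rest the larger one is meant.

How it is judged (in metres and radians):
On the way, in this order (a step that is already met when the one before it is completed fails the run):
1. first round, first pair: two opposite nuts bear on the lid (over 0.8 N each) while the other two are still loose (((contact force between each of nut1, nut3 and lid above 0.8 N and contact force between each of nut2, nut4 and lid below 0.5 N) or (contact force between each of nut2, nut4 and lid above 0.8 N and contact force between each of nut1, nut3 and lid below 0.5 N))), for 0.2 s.
2. first round done: all four nuts run down to the lid, and the lid still riding on its seal, more than 0.5 mm off the flange (z of each of nut1, nut2, nut3, nut4 in the frame of pot below 0.12854 m and (contact force between each of nut1, nut3 and lid above 0.8 N or contact force between each of nut2, nut4 and lid above 0.8 N) and z of lid in the frame of pot above 0.0805 m), for 0.2 s.
3. second round, first pair: two opposite nuts firm (over 10 N each) with the lid down (within 0.5 mm), while the other two are not yet firm (under 8 N) (z of lid in the frame of pot below 0.0805 m and ((contact force between each of nut1, nut3 and lid above 10 N and contact force between each of nut2, nut4 and lid below 8 N) or (contact force between each of nut2, nut4 and lid above 10 N and contact force between each of nut1, nut3 and lid below 8 N))), for 0.2 s.
At the end, for the whole second after the job is handed in: The lid lies fully down on the flange (within 0.6 mm) and level (within 0.35 degrees), each of the four nuts presses on it with 14 to 65 N (turned to 0.35 N m it stays at some 20 to 30 N), and the nuts are at rest (contact force between nut1 and lid between 14 and 65 N and contact force between nut2 and lid between 14 and 65 N and contact force between nut3 and lid between 14 and 65 N and contact force between nut4 and lid between 14 and 65 N and z of lid in the frame of pot below 0.0806 m and angle between lid's own z axis and vertical below 0.006 rad and angular speed of each of nut1, nut2, nut3, nut4 below 0.05 rad/s); the robot touches nothing.
It fails at once if the lid is cocked by more than 0.85 degrees (angle between lid's own z axis and vertical above 0.0148 rad).
It fails at once if a nut is overtightened: it presses on the lid with more than 65 N (about 0.5 N m) (contact force between any of nut1, nut2, nut3, nut4 and lid above 65 N).
It fails at once if the wash bottle is shifted by more than 30 mm or tipped (distance of wash_bottle from where it was at the start of the episode above 0.03 m or angle between wash_bottle's own z axis and vertical above 0.4 rad).
It fails at once if the mortar is shifted by more than 30 mm or tipped (distance of mortar from where it was at the start of the episode above 0.03 m or angle between mortar's own z axis and vertical above 0.4 rad).
It fails at once if the beaker is shifted by more than 30 mm or tipped (distance of beaker from where it was at the start of the episode above 0.03 m or angle between beaker's own z axis and vertical above 0.4 rad).
It also fails if it takes over 72 s, if anything falls off the work surface, if the arm or the gripper's body presses on something with over 40 N, if the wrist force passes 120 N, or if a joint passes its speed limit or range.

## Working session

There is one attempt and no reset: what is moved stays moved. The work goes in short steps, Python scripts to look and compute and a tool call to move; the robot and the scene stay as the last step left them, time stands still between calls to the robot, and variables do not carry over. Pictures are saved under pics/ and viewed, and the job is handed in when it is done.

Besides the shell and the picture viewer there is one more tool, called after "Emit:" by a JSON object that holds its "fn" and its "kwargs", one argument or row to a line. jog_arm: Moves the arm, as the interface text tells. Its arguments: {"type":"object","properties":{"rows":{"type":"array","items":{"type":"array"}}},"required":["rows"]}

```bash
ls; mkdir -p pics; python3 - <<'E'
from bench import arm, eyes, nets
import cv2, json
print(arm.read_state())
for n in ["scene","side","wrist"]:
    im=eyes.get_image(n); cv2.imwrite(f"pics/{n}0.png",im[:,:,::-1])
    print(n,eyes.camera_model(n))
    for t in ["pot","lid","nut1","wash_bottle","mortar","beaker"]:
        print(t,[(round(d["conf"],2),[round(d["position"][0]*560),round(d["position"][1]*420)]) for d in nets.boxes_of(n,t)])
E
```

```text
pics
{'clock': 0.0, 'joints': array([ 2.58601164e-01,  3.85549146e-01,  6.58765378e-03, -4.80109694e-04,
       -1.19400210e+00, -2.58568720e-01]), 'joint_vel': array([ 6.75538211e-04,  2.69722764e-04,  1.25333470e-03,  2.90690501e-04,
       -5.30304611e-04, -1.32394278e-05]), 'joint_efforts': array([-9.55001960e-04, -3.92286408e+01,  1.88399577e+01,  4.18616563e+00,
       -4.72148502e-03,  8.27910434e-07]), 'position': array([6.24399837e+02, 1.00766475e-02, 2.30213928e+02]), 'ee_rot': array([-0.70705519,  0.7071575 ,  0.0007377 , -0.00082453]), 'contact_force': array([-0.28746148, -0.47272561, -0.81669183]), 'wrist_torque': array([-0.00887646, -0.04148918, -0.01730207]), 'gripper_width': 85.03797498176185}
scene {'K': array([[543.13121422,   0.        , 276.22243173],
       [  0.        , 543.13121422, 207.62193667],
       [  0.        ,   0.        ,   1.        ]]), 'rvec': array([ 0.74198476,  2.57963948, -1.11496259]), 'tvec': array([ 418.95413717,  -70.44099809, 1720.28686492])}
pot [(0.71, [386, 251]), (0.65, [277, 281]), (0.62, [208, 221])]
lid [(0.73, [274, 261])]
nut1 [
[... 851 characters left out ...]
, [281, 191]), (0.54, [270, 181]), (0.5, [242, 223])]
wash_bottle [(0.56, [120, 313])]
mortar [(0.95, [335, 190])]
beaker [(0.65, [292, 178])]
wrist {'K': array([[325.1922621 ,   0.        , 284.11521793],
       [  0.        , 325.1922621 , 211.31796256],
       [  0.        ,   0.        ,   1.        ]]), 'rvec': array([-6.33482895e-04,  3.11046041e+00,  4.37366581e-01]), 'tvec': array([624.74020249, -35.14664034, 378.90548006])}
pot [(0.92, [279, 45]), (0.69, [519, 299]), (0.55, [308, 254])]
lid [(0.57, [328, 302])]
nut1 [(0.94, [262, 334]), (0.92, [339, 6]), (0.89, [311, 256]), (0.74, [215, 46]), (0.64, [547, 307]), (0.63, [300, 82])]
wash_bottle [(0.51, [305, 252])]
mortar []
beaker []
```

View pics/scene0.png

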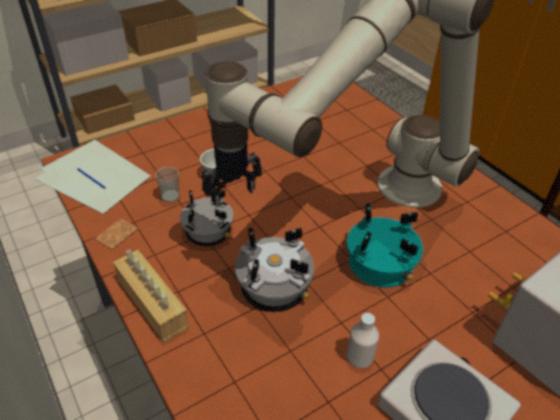

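View pics/side0.png

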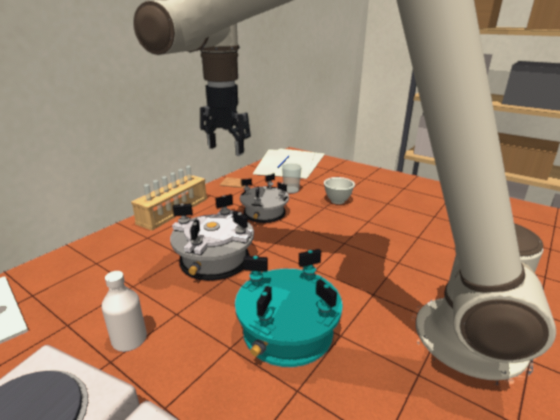

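View pics/wrist0.png

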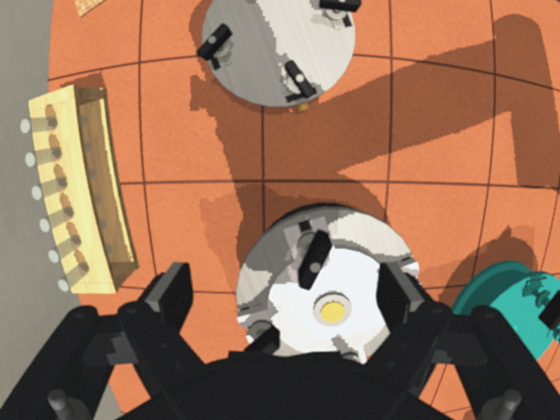

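```bash
cat > h.py <<'E'
import numpy as np, cv2
from bench import arm, eyes, nets
def ray(cam,px,m=None):
    m=m or eyes.camera_model(cam); K=m["K"]; R=cv2.Rodrigues(np.array(m["rvec"],float))[0]; t=np.array(m["tvec"],float)
    x=(px[0]-K[0,2])/K[0,0]; y=(px[1]-K[1,2])/K[1,1]
    if cam=="wrist":
        r=np.hypot(x,y); s=np.sin(r)/r if r>0 else 1; d=np.array([x*s,y*s,np.cos(r)])
    else: d=np.array([x,y,1.])
    return -R.T@t, R.T@d
def atz(cam,px,z,m=None):
    c,d=ray(cam,px,m); return c+d*(z-c[2])/d[2]
def proj(cam,P,m=None):
    m=m or eyes.camera_model(cam); K=m["K"]; R=cv2.Rodrigues(np.array(m["rvec"],float))[0]
    p=R@np.array(P,float)+m["tvec"]
    if cam=="wrist":
        rr=np.hypot(p[0],p[1]); th=np.arctan2(rr,p[2]); q=p[:2]/rr*th
    else: q=p[:2]/p[2]
    return q*K[0,0]+K[:2,2]
E
python3 - <<'E'
from h import *
print(ray("wrist",(284,211)))
print(atz("wrist",(332,310),102.4),atz("scene",(275,260),102.4),atz("side",(211,227),102.4))
for n in ["scene","side"]:
    im=cv2.imread(f"pics/{n}0.png"); 
    c=(275,270) if n=="scene" else (212,240)
    o=cv2.resize(im[c[1]-60:c[1]+60,c[0]-75:c[0]+75],None,fx=5,fy=5,interpolation=cv2.INTER_CUBIC); cv2.imwrite(f"pics/{n}0c.png",o)
E
```

```text
(array([624.95651764, -70.41098024, 373.59133736]), array([-2.63390293e-04,  2.74812529e-01, -9.61497792e-01]))
[577.23607676 109.20313804 102.4       ] [576.96300707 118.55314374 102.4       ] [567.51433774 122.9553682  102.4       ]
```

View pics/scene0c.png

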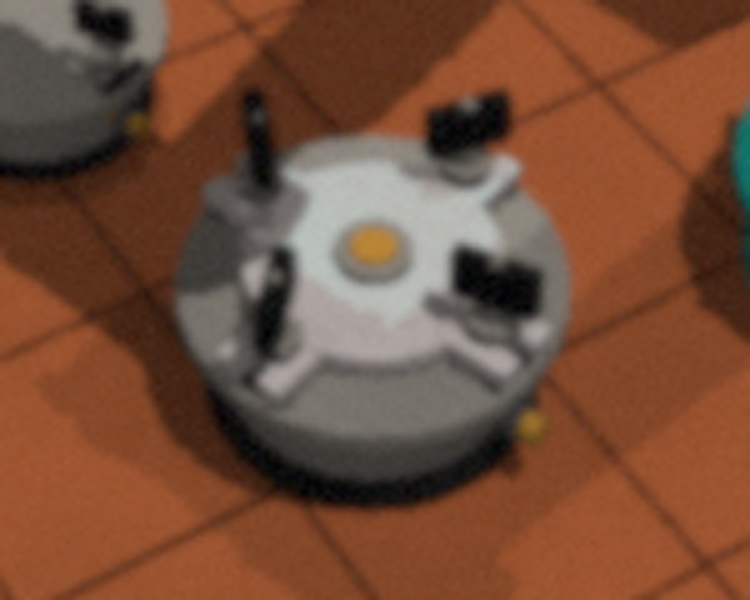

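View pics/side0c.png

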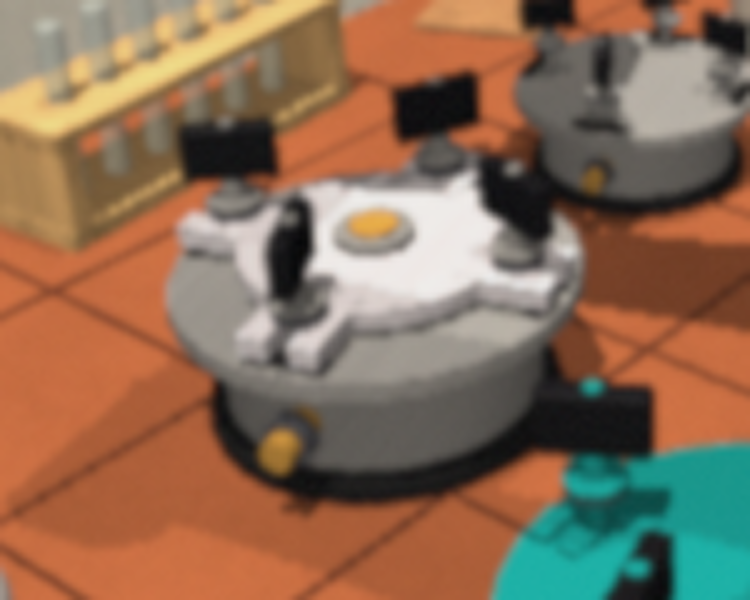

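Emit:
{"fn": "jog_arm", "kwargs": {
  "rows": [
    [[-4.5,1.2,0],[0,0,0],8.5],
    [[-4.5,1.2,0],[0,0,0],8.5],
    [[-4.5,1.2,0],[0,0,0],8.5],
    [[-4.5,1.2,0],[0,0,0],8.5],
    [[0,0,0],[0,0,0],8.5],
    [[0,0,0],[0,0,0],8.5]
  ]
}}

```text
clock: 1.8
position: [577.0, 179.9, 231.3]
ee_rot: [0.707, -0.707, 0.0, 0.0]
contact_force: [-0.0, 0.1, 0.5]
gripper_width: 85.3
```

```bash
python3 - <<'E'
from h import *
s=arm.read_state(); print(s)
m=eyes.camera_model("wrist"); im=eyes.get_image("wrist"); cv2.imwrite("pics/w1.png",im[:,:,::-1])
import pickle; pickle.dump(m,open("w1.pkl","wb"))
for t in ["nut1","lid"]:
  for d in nets.boxes_of("wrist",t):
    p=(d["position"][0]*560,d["position"][1]*420); print(t,round(d["conf"],2),np.round(p),atz("wrist",p,130 if t=="nut1" else 95,m).round(1))
cv2.imwrite("pics/w1c.png",cv2.resize(im[:300,120:470,::-1],None,fx=2,fy=2,interpolation=cv2.INTER_CUBIC))
print(ray("wrist",(284,211),m)[0])
E
```

```text
{'clock': 1.8, 'joints': array([ 5.69847585e-01,  3.49737150e-01, -4.52523319e-02,  1.72355384e-04,
       -1.17599958e+00, -5.69578084e-01]), 'joint_vel': array([-0.02222565, -0.00065588,  0.00023093, -0.0012723 , -0.00084636,
       -0.00044573]), 'joint_efforts': array([ 7.02699982e-01, -3.72614765e+01,  1.87719154e+01,  4.14245591e+00,
        8.74946098e-03, -9.90367698e-04]), 'position': array([576.97836487, 179.8546735 , 231.31997367]), 'ee_rot': array([ 7.07225492e-01, -7.06988040e-01,  5.70779550e-05,  1.11158504e-04]), 'contact_force': array([-0.03909709,  0.10047533,  0.54510037]), 'wrist_torque': array([-0.04573091,  0.01709129, -0.03877423]), 'gripper_width': 85.30574403947593}
nut1 0.96 [539. 289.] [291.2 269.9 130. ]
nut1 0.77 [551. 157.] [318.1 124.4 130. ]
nut1 0.76 [192. 158.] [647.5 136.6 130. ]
nut1 0.69 [313. 213.] [553.9 180.2 130. ]
nut1 0.65 [256.  37.] [597.9  45.2 130. ]
nut1 0.64 [375.  95.] [508.6  87.8 130. ]
lid 0.6 [285. 123.] [576.  111.4  95. ]
[576.9852021  109.46010567 373.60220284]
```

View pics/w1c.png

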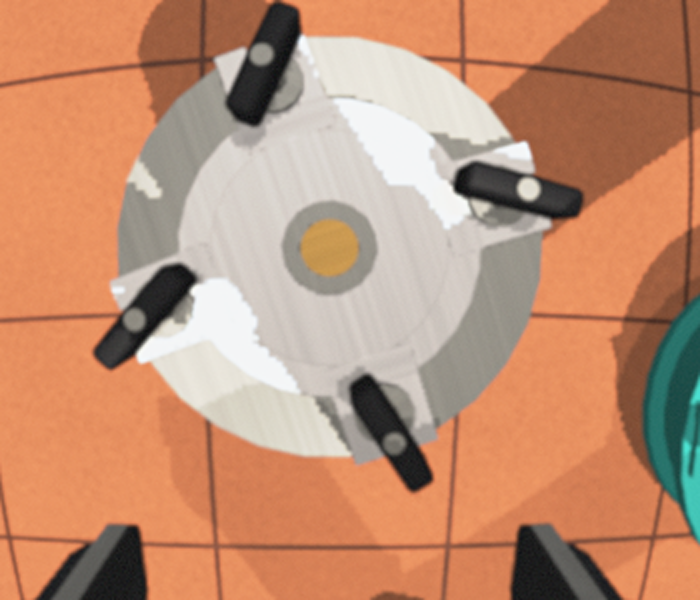

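```bash
cat > fit.py <<'E'
from h import *
import pickle
from scipy.optimize import least_squares
def hullm(h):
    h=np.float32(h).reshape(-1,1,2); M=cv2.moments(h); 
    cx,cy=M["m10"]/M["m00"],M["m01"]/M["m00"]
    a=0.5*np.arctan2(2*M["mu11"],M["mu20"]-M["mu02"]); return np.array([cx,cy]),a,M["m00"]
def bar(c,yaw,m):
    P=[]
    for sx in(-23,23):
        for sy in(-6,6):
            for sz in(-15,15):
                P.append(proj("wrist",[c[0]+sx*np.cos(yaw)-sy*np.sin(yaw),c[1]+sx*np.sin(yaw)+sy*np.cos(yaw),c[2]+sz],m))
    return cv2.convexHull(np.float32(P))
def blobs(im,guess,m,S=8):
    out=[]
    for g in guess:
        p=proj("wrist",g,m).round().astype(int)
        x0,y0=max(p[0]-42,0),max(p[1]-42,0)
        c=cv2.resize(im[y0:p[1]+42,x0:p[0]+42].max(2),None,fx=S,fy=S,interpolation=cv2.INTER_CUBIC)
        k=(c<70).astype(np.uint8)
        n,l,st,ce=cv2.connectedComponentsWithStats(k)
        ok=[i for i in range(1,n) if st[i,4]>100*S*S/1.0]
        i=min(ok,key=lambda i:np.hypot(*(ce[i]/S+[x0,y0]-p)))
        h=cv2.convexHull(np.argwhere(l==i)[:,::-1].astype(np.float32))
        h=(h+0.5)/S-0.5+np.float32([x0,y0]); out.append(h)
    return out
E
python3 - <<'E'
from fit import *
m=pickle.load(open("w1.pkl","rb")); im=cv2.imread("pics/w1.png")[:,:,::-1]
b=atz("wrist",(285,123.5),102.4,m); print("boss",b)
dots=[(251,27),(384.5,94),(317,221.5),(187.5,160)]
for z in (130,140,146,150):
    P=[atz("wrist",d,z,m) for d in dots]; print(z,[p[:2].round(1) for p in P],[round(np.hypot(*(P[i]-P[i+2])[:2]),1) for i in(0,1)],np.mean(P,0).round(1),[round(np.arctan2(*(p-np.mean(P,0))[1::-1]),3) for p in P])
z=132
g=[atz("wrist",d,146,m)*[1,1,0]+[0,0,z] for d in dots]
H=blobs(im,g,m)
dr=im[:,:,::-1].copy()
def res(v,full=False):
    r=[];out=[]
    for i in range(4):
        a=v[2]+i*np.pi/2*-1
        c=np.array([v[0]+75*np.cos(a),v[1]+75*np.sin(a),v[3+i]]); 
        mh,ma,mA=hullm(bar(c,v[7+i],m)); oh,oa,oA=hullm(H[i])
        d=(ma-oa+np.pi/2)%np.pi-np.pi/2
        r+=list(mh-oh)+[d*20]+[(v[3+i]-132)*.1]; out.append((c.round(1),mA,oA))
    return out if full else np.array(r)
P=np.array(g); c=P.mean(0); ang=[np.arctan2(*(p-c)[1::-1]) for p in P]; print(ang)
yaws=[]
for i,h in enumerate(H):
    best=min(np.linspace(0,np.pi,60),key=lambda y:abs((hullm(bar(P[i],y,m))[1]-hullm(h)[1]+np.pi/2)%np.pi-np.pi/2)); yaws.append(best)
v0=np.r_[c[:2],ang[0],[132]*4,yaws]
s=least_squares(res,v0); print(s.x.round(3),s.cost,s.fun.round(2)); print(res(s.x,True))
E
```

```text
boss [576.0892264  111.92436117 102.4       ]
130 [array([601.5,  36.9]), array([500.7,  86.6]), array([550.8, 187.6]), array([651.5, 138. ])] [np.float64(159.0), np.float64(159.4)] [576.1 112.3 130. ] [np.float64(-1.246), np.float64(-2.814), np.float64(1.895), np.float64(0.329)]
140 [array([600.5,  39.9]), array([503.8,  87.6]), array([551.9, 184.4]), array([648.5, 136.9])] [np.float64(152.5), np.float64(152.8)] [576.2 112.2 140. ] [np.float64(-1.246), np.float64(-2.814), np.float64(1.895), np.float64(0.329)]
146 [array([599.9,  41.7]), array([505.7,  88.1]), array([552.5, 182.5]), array([646.7, 136.2])] [np.float64(148.6), np.float64(148.9)] [576.2 112.1 146. ] [np.float64(-1.246), np.float64(-2.814), np.float64(1.895), np.float64(0.329)]
150 [array([599.5,  42.9]), array([506.9,  88.5]), array([553. , 181.2]), array([645.4, 135.7])] [np.float64(145.9), np.float64(146.3)] [576.2 112.1 150. ] [np.float64(-1.246), np.float64(-2.814), np.float64(1.895), np.float64(0.329)]
[np.float64(-1.2463180113583918), np.float64(-2.8135342255991613), np.float64(1.895054035110718), np.float64(0.32885000255421937)]
[576.188 112.115  -1.246 132.    132.    132.    132.      1.171   2.982
   2.13    0.8  ] 8.137484254993863 [ 0.43 -1.73  0.33 -0.    1.93 -0.1  -0.33  0.    1.18  2.24  0.45  0.
 -1.14  1.1   0.01 -0.  ]
[(array([600.2,  41. , 132. ]), 1519.695468130426, 1193.6640625), (array([505.1,  88.1, 132. ]), 1366.4048299256247, 1075.5546875), (array([552.2, 183.2, 132. ]), 1202.1336732944474, 950.0390625), (array([647.3, 136.1, 132. ]), 1338.2798020722112, 1041.4296875)]
```

```bash
sed -i 's/np.float32(h).reshape(-1,1,2); M=/np.float32(h).reshape(-1,1,2); h=h-0; M=/' fit.py; cat > yaw.py <<'E'
from fit import *
from scipy.optimize import minimize_scalar
C=np.array([576.2,112.1]); PH=0.329
def nuts(z=129.5):
    # order A(-1.242) B C D
    return [np.r_[C+75*np.array([np.cos(PH+k*np.pi/2),np.sin(PH+k*np.pi/2)]),z] for k in (-1,-2,-3,0)]
def yaws(im,m,N=None,idx=range(4)):
    N=N or nuts(); H=blobs(im,[N[i] for i in idx],m); out=[]
    for i,h in zip(idx,H):
        o=hullm(h); ys=np.linspace(0,np.pi,361)[:-1]
        e=[abs((hullm(bar(N[i],y,m))[1]-o[1]+np.pi/2)%np.pi-np.pi/2) for y in ys]
        out.append((ys[int(np.argmin(e))],hullm(bar(N[i],ys[int(np.argmin(e))],m))[0]-o[0]))
    return out,H
E
python3 - <<'E'
from yaw import *
m=pickle.load(open("w1.pkl","rb")); im=cv2.imread("pics/w1.png")[:,:,::-1]
o,H=yaws(im,m); print([(round(a,3),b.round(2)) for a,b in o]); N=nuts(); print(np.round(N,1))
dr=cv2.resize(im[:300,120:470,::-1],None,fx=2,fy=2,interpolation=cv2.INTER_CUBIC)
for i in range(4):
    for h,c in ((H[i],(0,255,0)),(bar(N[i],o[i][0],m),(0,0,255))):
        cv2.polylines(dr,[np.int32((h-np.float32([120,0]))*2)],True,c,1)
cv2.imwrite("pics/w1o.png",dr)
E
```

```text
[(np.float64(1.187), array([ 0.36, -0.76])), (np.float64(2.967), array([ 0.87, -0.24])), (np.float64(2.155), array([1.23, 1.18])), (np.float64(0.803), array([-0.15,  1.04]))]
[[600.4  41.1 129.5]
 [505.2  87.9 129.5]
 [552.  183.1 129.5]
 [647.2 136.3 129.5]]
```

View pics/w1o.png

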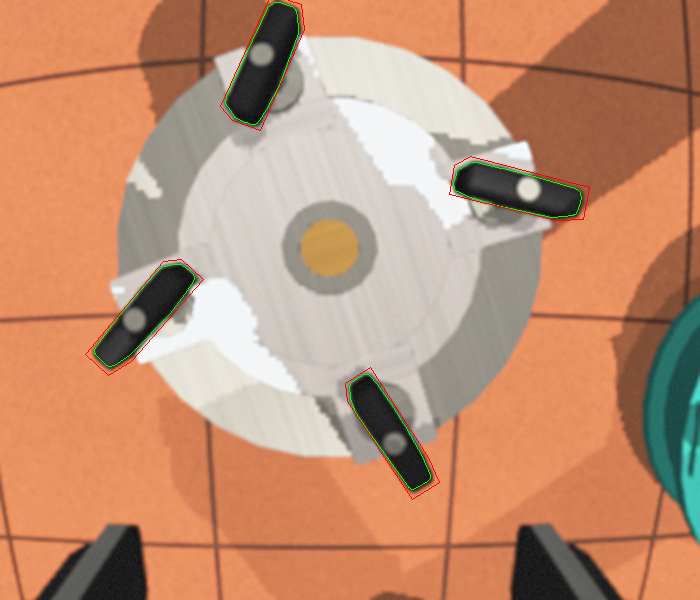

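```bash
cat > plan.py <<'E'
import sys
from h import *
from scipy.spatial.transform import Rotation as R
def st():
    s=arm.read_state(); r=R.from_quat(s["ee_rot"]).as_matrix(); return s,r
def show():
    s,r=st(); th=np.arctan2(r[1,0],r[0,0])
    print("t %.2f pos %s th %.4f tilt %.4f j6 %.3f eff6 %.4f Tz %.4f T %s F %s w %.1f"%(s["clock"],s["position"].round(1),th,np.arccos(-r[2,2]),s["joints"][5],s["joint_efforts"][5],s["wrist_torque"][2],s["wrist_torque"].round(3),s["contact_force"].round(1),s["gripper_width"]))
    return s,r
def plan(x,y,z,th,n):
    "interpolated rows to world pose; th=tool x azimuth"
    s,r=show(); t0=np.arctan2(r[1,0],r[0,0]); d=(th-t0); d=(d+np.pi)%(2*np.pi)-np.pi
    dp=np.array([x,y,z])-s["position"]; rows=[]
    for k in range(n):
        a=t0+d*k/n; X=np.array([np.cos(a),np.sin(a)]); Y=np.array([np.sin(a),-np.cos(a)])
        q=dp/n; rows.append([[round(float(q[:2]@X)/10,2),round(float(q[:2]@Y)/10,2),round(float(-q[2])/10,2)],[0,0,round(float(-np.degrees(d)/n),1)]])
    print(rows)
if __name__=="__main__":
    a=[float(v) for v in sys.argv[1:]]
    if a: plan(*a[:4],int(a[4]))
    else: show()
E
python3 plan.py 600.3 41.1 165 -1.955 4
```

```text
t 1.95 pos [577.3 178.9 231.3] th -1.5724 tilt 0.0001 j6 -0.570 eff6 0.0016 Tz 0.0061 T [ 0.032 -0.01   0.006] F [-0.3  0.1  0.1] w 85.4
[[[3.44, -0.58, 1.66], [0, 0, 5.5]], [[3.37, -0.91, 1.66], [0, 0, 5.5]], [[3.27, -1.23, 1.66], [0, 0, 5.5]], [[3.14, -1.53, 1.66], [0, 0, 5.5]]]
```

```bash
cat >> plan.py <<'E'
E
python3 - <<'E'
s=open('plan.py').read()
s=s.split('if __name__')[0]
s=s.replace('''    s,r=show(); t0=np.arctan2(r[1,0],r[0,0]); d=(th-t0)''','''    c=json.load(open("cmd.json")); t0=c[3]; d=(th-t0)''').replace('-s["position"]; rows','-np.array(c[:3]); rows').replace("import sys","import sys,json")
s+='''
def app(rows):
    c=json.load(open("cmd.json"))
    for t,w in rows:
        a=c[3]; c[0]+=10*(t[0]*np.cos(a)+t[1]*np.sin(a)); c[1]+=10*(t[0]*np.sin(a)-t[1]*np.cos(a)); c[2]-=10*t[2]; c[3]-=np.radians(w[2])
    json.dump(c,open("cmd.json","w")); print("cmd",np.round(c,3))
if __name__=="__main__":
    a=sys.argv[1:]
    if a and a[0]=="p": plan(*[float(v) for v in a[1:5]],int(a[5]))
    else:
        if a: app([r[:2] for r in json.loads(a[0])])
        show()
'''
open('plan.py','w').write(s)
E
echo '[576.98,180.03,231.3,-1.5708]' > cmd.json; python3 plan.py p 600.3 41.1 165 -1.955 4
```

```text
[[[3.47, -0.58, 1.66], [0, 0, 5.5]], [[3.4, -0.91, 1.66], [0, 0, 5.5]], [[3.3, -1.24, 1.66], [0, 0, 5.5]], [[3.16, -1.55, 1.66], [0, 0, 5.5]]]
```

Emit:
{"fn": "jog_arm", "kwargs": {
  "rows": [
    [[3.47,-0.58,1.66],[0,0,5.5],5],
    [[3.4,-0.91,1.66],[0,0,5.5],5],
    [[3.3,-1.24,1.66],[0,0,5.5],5],
    [[3.16,-1.55,1.66],[0,0,5.5],5],
    [[0,0,0],[0,0,0],5]
  ]
}}

```text
clock: 2.58
position: [599.6, 37.8, 163.2]
ee_rot: [-0.557, 0.83, 0.001, -0.002]
contact_force: [-0.5, -0.5, 0.5]
gripper_width: 50.0
```

```bash
python3 plan.py '[[[3.47, -0.58, 1.66], [0, 0, 5.5], 5], [[3.4, -0.91, 1.66], [0, 0, 5.5], 5], [[3.3, -1.24, 1.66], [0, 0, 5.5], 5], [[3.16, -1.55, 1.66], [0, 0, 5.5], 5]]'; python3 -c "
from h import *
cv2.imwrite('pics/w2.png',eyes.get_image('wrist')[:,:,::-1])"
```

```text
cmd [600.341  41.154 164.9    -1.955]
t 2.58 pos [599.6  37.8 163.2] th -1.9599 tilt 0.0037 j6 -0.721 eff6 -0.0508 Tz -0.0062 T [-0.017  0.036 -0.006] F [-0.5 -0.5  0.5] w 50.0
```

View pics/w2.png

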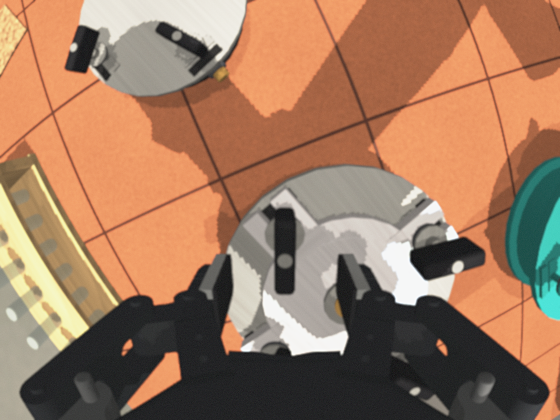

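Emit:
{"fn": "jog_arm", "kwargs": {
  "rows": [
    [[0,0,2.6],[0,0,0],5],
    [[0,0,2.6],[0,0,0],5],
    [[0,0,0],[0,0,0],3],
    [[0,0,0],[0,0,0],0.5],
    [[0,0,0],[0,0,0],0.5],
    [[0,0,0],[0,0,0],0.5]
  ]
}}

```text
clock: 3.38
position: [601.0, 41.7, 114.5]
ee_rot: [-0.559, 0.829, -0.0, 0.001]
contact_force: [-2.1, 1.7, 3.9]
gripper_width: 11.1
```

```bash
python3 plan.py '[[[0,0,5.2],[0,0,0]]]'; python3 -c "
from h import *
a=eyes.get_image('wrist');cv2.imwrite('pics/w3.png',a[:,:,::-1])
"; python3 plan.py
```

```text
cmd [600.341  41.154 112.9    -1.955]
t 3.38 pos [601.   41.7 114.5] th -1.9542 tilt 0.0027 j6 -0.721 eff6 0.0204 Tz -0.0080 T [ 0.603  0.556 -0.008] F [-2.1  1.7  3.9] w 11.1
t 3.42 pos [601.1  41.7 114.5] th -1.9542 tilt 0.0028 j6 -0.721 eff6 0.0206 Tz -0.0105 T [ 0.756  0.644 -0.011] F [-1.4  2.   4.7] w 11.1
```

View pics/w3.png

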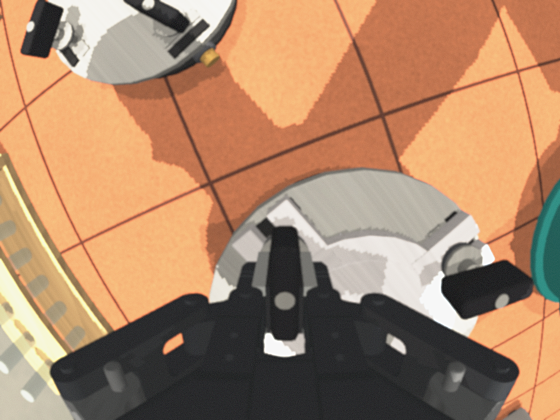

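Emit:
{"fn": "jog_arm", "kwargs": {
  "rows": [
    [[0,0,0.04],[0,0,5],0.5],
    [[0,0,0.04],[0,0,5],0.5]
  ]
}}

```text
clock: 3.68
position: [601.1, 41.7, 113.7]
ee_rot: [-0.484, 0.875, -0.0, 0.001]
contact_force: [-2.7, 2.5, 5.8]
gripper_width: 11.5
```

```bash
python3 plan.py '[[[0,0,0.08],[0,0,10]]]'
```

```text
cmd [600.341  41.154 112.1    -2.129]
t 3.67 pos [601.1  41.7 113.7] th -2.1314 tilt 0.0027 j6 -0.899 eff6 0.4509 Tz 0.0640 T [0.733 0.698 0.064] F [-2.7  2.5  5.8] w 11.5
```

Emit:
{"fn": "jog_arm", "kwargs": {
  "rows": [
    [[0,0,0.04],[0,0,5],0.5],
    [[0,0,0.0],[0,0,0],0.5]
  ]
}}

```text
clock: 3.92
position: [601.2, 41.7, 113.5]
ee_rot: [-0.446, 0.895, -0.0, 0.001]
contact_force: [-2.4, 2.0, 6.6]
gripper_width: 11.3
```

```bash
python3 plan.py '[[[0,0,0.04],[0,0,5]]]'
```

```text
cmd [600.341  41.154 111.7    -2.217]
t 3.92 pos [601.2  41.7 113.5] th -2.2162 tilt 0.0028 j6 -0.983 eff6 -0.1208 Tz 0.0357 T [0.682 0.687 0.036] F [-2.4  2.   6.6] w 11.3
```

Emit:
{"fn": "jog_arm", "kwargs": {
  "rows": [
    [[0,0,0.03],[0,0,5],0.5],
    [[0,0,0.03],[0,0,5],0.5]
  ]
}}

```text
clock: 4.18
position: [601.2, 41.6, 113.0]
ee_rot: [-0.366, 0.931, -0.0, 0.001]
contact_force: [-1.9, 2.3, 6.1]
gripper_width: 10.9
```

```bash
python3 plan.py '[[[0,0,0.06],[0,0,10]]]'
```

```text
cmd [600.341  41.154 111.1    -2.391]
t 4.17 pos [601.2  41.6 113. ] th -2.3928 tilt 0.0029 j6 -1.160 eff6 0.3703 Tz 0.0885 T [0.644 0.767 0.089] F [-1.9  2.3  6.1] w 10.9
```

Emit:
{"fn": "jog_arm", "kwargs": {
  "rows": [
    [[0,0,0],[0,0,0],0.5]
  ]
}}

```text
clock: 4.3
position: [601.2, 41.6, 112.9]
ee_rot: [-0.367, 0.93, -0.0, 0.001]
contact_force: [-1.8, 2.7, 6.4]
gripper_width: 10.9
```

```bash
python3 plan.py
```

```text
t 4.30 pos [601.2  41.6 112.9] th -2.3905 tilt 0.0029 j6 -1.158 eff6 -0.1730 Tz 0.0745 T [0.63  0.743 0.075] F [-1.8  2.7  6.4] w 10.9
```

Emit:
{"fn": "jog_arm", "kwargs": {
  "rows": [
    [[0,0,0.03],[0,0,4],0.5],
    [[0,0,0],[0,0,0],0.5]
  ]
}}

```text
clock: 4.55
position: [601.2, 41.6, 112.7]
ee_rot: [-0.334, 0.943, -0.0, 0.001]
contact_force: [-2.3, 2.7, 7.8]
gripper_width: 10.9
```

```bash
python3 plan.py '[[[0,0,0.03],[0,0,4]]]'
```

```text
cmd [600.341  41.154 110.8    -2.461]
t 4.55 pos [601.2  41.6 112.7] th -2.4601 tilt 0.0029 j6 -1.227 eff6 -0.1704 Tz 0.0968 T [0.62  0.722 0.097] F [-2.3  2.7  7.8] w 10.9
```

```bash
python3 plan.py '[[[0,0,-5],[0,0,0]]]'; python3 plan.py p 552.2 183.2 160.8 -0.987 8
```

```text
cmd [600.341  41.154 160.8    -2.461]
t 4.55 pos [601.2  41.6 112.7] th -2.4601 tilt 0.0029 j6 -1.227 eff6 -0.1704 Tz 0.0968 T [0.62  0.722 0.097] F [-2.3  2.7  7.8] w 10.9
[[[-0.65, 1.76, 0.0], [0, 0, -10.6]], [[-0.96, 1.61, 0.0], [0, 0, -10.6]], [[-1.24, 1.41, 0.0], [0, 0, -10.6]], [[-1.48, 1.16, 0.0], [0, 0, -10.6]], [[-1.66, 0.87, 0.0], [0, 0, -10.6]], [[-1.79, 0.55, 0.0], [0, 0, -10.6]], [[-1.86, 0.21, 0.0], [0, 0, -10.6]], [[-1.87, -0.14, 0.0], [0, 0, -10.6]]]
```

Emit:
{"fn": "jog_arm", "kwargs": {
  "rows": [
    [[0,0,0],[0,0,0],5],
    [[0,0,-1.0],[0,0,0],5],
    [[0,0,-4.0],[0,0,0],5]
  ]
}}

```text
clock: 4.92
position: [598.8, 40.5, 159.1]
ee_rot: [-0.334, 0.943, 0.0, -0.003]
contact_force: [0.9, 0.4, 0.9]
gripper_width: 49.9
```

Emit:
{"fn": "jog_arm", "kwargs": {
  "rows": [
    [[-0.65,1.76,0.0],[0,0,-10.6],5],
    [[-0.96,1.61,0.0],[0,0,-10.6],5],
    [[-1.24,1.41,0.0],[0,0,-10.6],5],
    [[-1.48,1.16,0.0],[0,0,-10.6],5],
    [[-1.66,0.87,0.0],[0,0,-10.6],5],
    [[-1.79,0.55,0.0],[0,0,-10.6],5],
    [[-1.86,0.21,0.0],[0,0,-10.6],5],
    [[-1.87,-0.14,0.0],[0,0,-10.6],5],
    [[0,0,0],[0,0,0],5]
  ]
}}

```text
clock: 6.05
position: [551.7, 183.9, 161.3]
ee_rot: [0.882, -0.471, 0.0, -0.0]
contact_force: [0.1, -0.9, 0.5]
gripper_width: 49.9
```

```bash
python3 plan.py '[[[-0.65, 1.76, 0.0], [0, 0, -10.6], 5], [[-0.96, 1.61, 0.0], [0, 0, -10.6], 5], [[-1.24, 1.41, 0.0], [0, 0, -10.6], 5], [[-1.48, 1.16, 0.0], [0, 0, -10.6], 5], [[-1.66, 0.87, 0.0], [0, 0, -10.6], 5], [[-1.79, 0.55, 0.0], [0, 0, -10.6], 5], [[-1.86, 0.21, 0.0], [0, 0, -10.6], 5], [[-1.87, -0.14, 0.0], [0, 0, -10.6], 5], [[0, 0, 0], [0, 0, 0], 5]]'; python3 -c "
from h import *
cv2.imwrite('pics/w4.png',eyes.get_image('wrist')[:,:,::-1])"; python3 plan.py
```

```text
cmd [551.69  183.072 160.8    -0.981]
t 6.05 pos [551.7 183.9 161.3] th -0.9804 tilt 0.0007 j6 -0.010 eff6 0.2385 Tz 0.0605 T [-0.018  0.006  0.061] F [ 0.1 -0.9  0.5] w 49.9
t 6.10 pos [551.8 183.3 161.2] th -0.9823 tilt 0.0004 j6 -0.011 eff6 0.0603 Tz -0.0077 T [-0.035  0.012 -0.008] F [ 0.4 -0.3  0.2] w 49.9
```

View pics/w4.png

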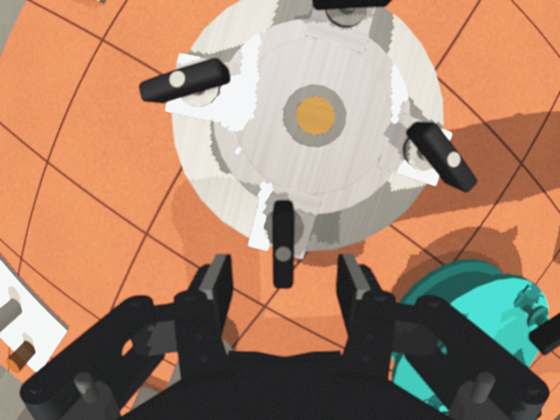

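Emit:
{"fn": "jog_arm", "kwargs": {
  "rows": [
    [[0,0,2.4],[0,0,0],5],
    [[0,0,2.3],[0,0,0],5],
    [[0,0,0],[0,0,0],3],
    [[0,0,0],[0,0,0],0.5],
    [[0,0,0],[0,0,0],0.5]
  ]
}}

```text
clock: 6.72
position: [553.0, 183.3, 115.0]
ee_rot: [0.882, -0.471, 0.001, -0.001]
contact_force: [2.3, -0.3, -1.5]
gripper_width: 11.0
```

```bash
python3 plan.py '[[[0,0,4.7],[0,0,0]]]'
```

```text
cmd [551.69  183.072 113.8    -0.981]
t 6.72 pos [553.  183.3 115. ] th -0.9813 tilt 0.0035 j6 -0.009 eff6 0.0037 Tz -0.0299 T [-0.185 -0.716 -0.03 ] F [ 2.3 -0.3 -1.5] w 11.0
```

Emit:
{"fn": "jog_arm", "kwargs": {
  "rows": [
    [[0,0,0.03],[0,0,5],0.5],
    [[0,0,0.04],[0,0,5],0.5],
    [[0,0,0],[0,0,0],0.5]
  ]
}}

```text
clock: 7.1
position: [553.0, 183.3, 114.3]
ee_rot: [0.838, -0.546, 0.001, -0.001]
contact_force: [3.4, -0.7, -0.6]
gripper_width: 10.9
```

```bash
python3 plan.py '[[[0,0,0.07],[0,0,10]]]'
```

```text
cmd [551.69  183.072 113.1    -1.155]
t 7.10 pos [553.  183.3 114.3] th -1.1543 tilt 0.0033 j6 -0.183 eff6 -0.1494 Tz 0.0321 T [-0.307 -0.953  0.032] F [ 3.4 -0.7 -0.6] w 10.9
```

Emit:
{"fn": "jog_arm", "kwargs": {
  "rows": [
    [[0.04,-0.09,0.03],[0,0,5],0.5],
    [[0,0,0.04],[0,0,5],0.5],
    [[0,0,0],[0,0,0],0.5]
  ]
}}

```text
clock: 7.48
position: [552.9, 183.3, 113.4]
ee_rot: [0.788, -0.616, 0.0, -0.001]
contact_force: [0.2, -0.2, 2.8]
gripper_width: 11.2
```

```bash
python3 plan.py '[[[0.04,-0.09,0.07],[0,0,10]]]'
```

```text
cmd [552.675 183.069 112.4    -1.33 ]
t 7.47 pos [552.9 183.3 113.4] th -1.3277 tilt 0.0012 j6 -0.355 eff6 -0.1340 Tz -0.0076 T [-0.103 -0.071 -0.008] F [ 0.2 -0.2  2.8] w 11.2
```

Emit:
{"fn": "jog_arm", "kwargs": {
  "rows": [
    [[0,0,0.03],[0,0,5],0.5],
    [[0,0,0.04],[0,0,5],0.5],
    [[0,0,0],[0,0,0],0.5]
  ]
}}

```text
clock: 7.85
position: [552.9, 183.2, 112.6]
ee_rot: [0.731, -0.682, 0.0, -0.0]
contact_force: [0.1, -0.9, 4.5]
gripper_width: 11.1
```

```bash
python3 plan.py '[[[0.0,-0.0,0.07],[0,0,10]]]'
```

```text
cmd [552.675 183.069 111.7    -1.504]
t 7.85 pos [552.9 183.2 112.6] th -1.5014 tilt 0.0010 j6 -0.529 eff6 -0.1447 Tz 0.0232 T [-0.045  0.187  0.023] F [ 0.1 -0.9  4.5] w 11.1
```

Emit:
{"fn": "jog_arm", "kwargs": {
  "rows": [
    [[0,0,0.03],[0,0,5],0.5],
    [[0,0,0.04],[0,0,5],0.5],
    [[0,0,0],[0,0,0],0.5]
  ]
}}

```text
clock: 8.22
position: [552.8, 183.2, 112.1]
ee_rot: [-0.669, 0.743, -0.0, 0.0]
contact_force: [-1.3, -0.8, 4.6]
gripper_width: 10.8
```

```bash
python3 plan.py '[[[0.0,-0.0,0.07],[0,0,10]]]'
```

```text
cmd [552.675 183.069 111.     -1.679]
t 8.22 pos [552.8 183.2 112.1] th -1.6758 tilt 0.0009 j6 -0.703 eff6 -0.1642 Tz 0.0048 T [-0.03   0.291  0.005] F [-1.3 -0.8  4.6] w 10.8
```

Emit:
{"fn": "jog_arm", "kwargs": {
  "rows": [
    [[0,0,0.03],[0,0,5],0.5],
    [[0,0,0.04],[0,0,5],0.5],
    [[0,0,0],[0,0,0],0.5]
  ]
}}

```text
clock: 8.6
position: [552.8, 183.2, 111.6]
ee_rot: [-0.602, 0.799, -0.0, 0.0]
contact_force: [-1.2, -0.5, 6.0]
gripper_width: 11.0
```

```bash
python3 plan.py '[[[0.0,-0.0,0.07],[0,0,10]]]'
```

```text
cmd [552.675 183.069 110.3    -1.854]
t 8.60 pos [552.8 183.2 111.6] th -1.8501 tilt 0.0009 j6 -0.878 eff6 -0.2169 Tz 0.1098 T [-0.129  0.471  0.11 ] F [-1.2 -0.5  6. ] w 11.0
```

Emit:
{"fn": "jog_arm", "kwargs": {
  "rows": [
    [[0,0,0],[0,0,0],0.5]
  ]
}}

```text
clock: 8.72
position: [552.8, 183.2, 111.6]
ee_rot: [-0.602, 0.798, -0.0, 0.0]
contact_force: [-2.5, 0.2, 6.6]
gripper_width: 11.3
```

```bash
python3 plan.py
```

```text
t 8.72 pos [552.8 183.2 111.6] th -1.8496 tilt 0.0009 j6 -0.877 eff6 -0.1148 Tz 0.1315 T [0.003 0.492 0.131] F [-2.5  0.2  6.6] w 11.3
```

Emit:
{"fn": "jog_arm", "kwargs": {
  "rows": [
    [[0,0,0],[0,0,0],5],
    [[0,0,-1.0],[0,0,0],5],
    [[0,0,-4.0],[0,0,0],5]
  ]
}}

```text
clock: 9.1
position: [551.0, 182.2, 158.5]
ee_rot: [-0.601, 0.8, 0.001, -0.003]
contact_force: [0.8, 1.2, 0.3]
gripper_width: 50.1
```

```bash
python3 plan.py '[[[0,0,-5],[0,0,0]]]'; python3 plan.py p 506.0 88.2 160.3 -0.175 10
```

```text
cmd [552.675 183.069 160.3    -1.854]
t 9.10 pos [551.  182.2 158.5] th -1.8530 tilt 0.0069 j6 -0.880 eff6 0.0009 Tz -0.0011 T [ 0.072 -0.055 -0.001] F [0.8 1.2 0.3] w 50.1
[[[1.04, 0.18, -0.0], [0, 0, -9.6]], [[1.0, 0.35, -0.0], [0, 0, -9.6]], [[0.92, 0.52, -0.0], [0, 0, -9.6]], [[0.82, 0.66, -0.0], [0, 0, -9.6]], [[0.7, 0.79, -0.0], [0, 0, -9.6]], [[0.56, 0.9, -0.0], [0, 0, -9.6]], [[0.4, 0.98, -0.0], [0, 0, -9.6]], [[0.23, 1.03, -0.0], [0, 0, -9.6]], [[0.06, 1.06, -0.0], [0, 0, -9.6]], [[-0.12, 1.05, -0.0], [0, 0, -9.6]]]
```

Emit:
{"fn": "jog_arm", "kwargs": {
  "rows": [
    [[1.04,0.18,0],[0,0,-9.6],5],
    [[1.0,0.35,0],[0,0,-9.6],5],
    [[0.92,0.52,0],[0,0,-9.6],5],
    [[0.82,0.66,0],[0,0,-9.6],5],
    [[0.7,0.79,0],[0,0,-9.6],5],
    [[0.56,0.9,0],[0,0,-9.6],5],
    [[0.4,0.98,0],[0,0,-9.6],5],
    [[0.23,1.03,0],[0,0,-9.6],5],
    [[0.06,1.06,0],[0,0,-9.6],5],
    [[-0.12,1.05,0],[0,0,-9.6],5]
  ]
}}

```text
clock: 10.35
position: [505.7, 87.9, 160.6]
ee_rot: [0.996, -0.086, -0.0, -0.0]
contact_force: [-0.8, 0.7, 0.2]
gripper_width: 50.3
```

```bash
python3 plan.py '[[[1.04, 0.18, 0], [0, 0, -9.6], 5], [[1.0, 0.35, 0], [0, 0, -9.6], 5], [[0.92, 0.52, 0], [0, 0, -9.6], 5], [[0.82, 0.66, 0], [0, 0, -9.6], 5], [[0.7, 0.79, 0], [0, 0, -9.6], 5], [[0.56, 0.9, 0], [0, 0, -9.6], 5], [[0.4, 0.98, 0], [0, 0, -9.6], 5], [[0.23, 1.03, 0], [0, 0, -9.6], 5], [[0.06, 1.06, 0], [0, 0, -9.6], 5], [[-0.12, 1.05, 0], [0, 0, -9.6], 5]]'; python3 -c "
from h import *
eyes.get_image('wrist')
cv2.imwrite('pics/w5.png',eyes.get_image('wrist')[:,:,::-1])"; python3 plan.py
```

```text
cmd [ 5.0592e+02  8.8247e+01  1.6030e+02 -1.7800e-01]
t 10.35 pos [505.7  87.9 160.6] th -0.1716 tilt 0.0001 j6 0.911 eff6 -0.9487 Tz -0.0285 T [-0.012  0.028 -0.029] F [-0.8  0.7  0.2] w 50.3
t 10.45 pos [505.4  87.6 160.6] th -0.1784 tilt 0.0004 j6 0.904 eff6 0.5240 Tz -0.0300 T [ 0.002 -0.031 -0.03 ] F [-0.   0.7 -0.6] w 49.8
```

View pics/w5.png

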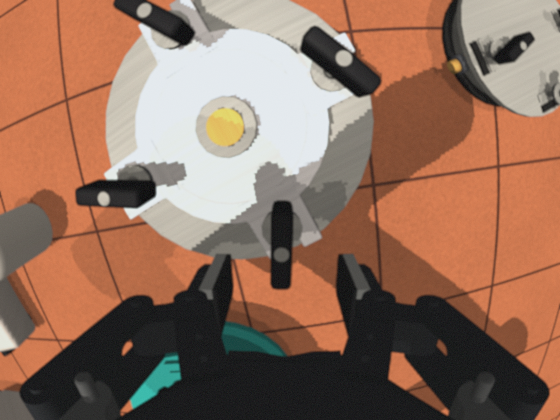

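Emit:
{"fn": "jog_arm", "kwargs": {
  "rows": [
    [[0,0,2.4],[0,0,0],5],
    [[0,0,2.2],[0,0,0],5],
    [[0,0,0],[0,0,0],3],
    [[0,0,0],[0,0,0],0.5],
    [[0,0,0],[0,0,0],0.5]
  ]
}}

```text
clock: 11.08
position: [506.7, 88.4, 115.4]
ee_rot: [0.996, -0.089, 0.001, -0.0]
contact_force: [1.0, -1.2, 1.1]
gripper_width: 11.0
```

```bash
python3 plan.py '[[[0,0,4.6],[0,0,0]]]'
```

```text
cmd [ 5.0592e+02  8.8247e+01  1.1430e+02 -1.7800e-01]
t 11.07 pos [506.7  88.4 115.4] th -0.1783 tilt 0.0021 j6 0.903 eff6 0.0115 Tz 0.0192 T [-0.358 -0.174  0.019] F [ 1.  -1.2  1.1] w 11.0
```

Emit:
{"fn": "jog_arm", "kwargs": {
  "rows": [
    [[0,0,0.03],[0,0,5],0.5],
    [[0,0,0.04],[0,0,5],0.5],
    [[0,0,0],[0,0,0],0.5]
  ]
}}

```text
clock: 11.45
position: [506.6, 88.3, 114.6]
ee_rot: [0.985, -0.175, 0.001, -0.0]
contact_force: [0.9, -1.3, 0.5]
gripper_width: 10.8
```

```bash
python3 plan.py '[[[0,0,0.07],[0,0,10]]]'
```

```text
cmd [ 5.0592e+02  8.8247e+01  1.1360e+02 -3.5300e-01]
t 11.45 pos [506.6  88.3 114.6] th -0.3516 tilt 0.0021 j6 0.730 eff6 -0.1458 Tz 0.0268 T [-0.584 -0.222  0.027] F [ 0.9 -1.3  0.5] w 10.8
```

Emit:
{"fn": "jog_arm", "kwargs": {
  "rows": [
    [[0.04,-0.01,0.04],[0,0,5],0.5],
    [[0,0,0.04],[0,0,5],0.5],
    [[0,0,0],[0,0,0],0.5]
  ]
}}

```text
clock: 11.82
position: [506.6, 88.1, 113.7]
ee_rot: [0.966, -0.259, 0.0, -0.0]
contact_force: [-0.6, -2.1, 5.5]
gripper_width: 11.1
```

```bash
python3 plan.py '[[[0.04,-0.01,0.08],[0,0,10]]]'
```

```text
cmd [506.33   88.203 112.8    -0.527]
t 11.82 pos [506.6  88.1 113.7] th -0.5249 tilt 0.0010 j6 0.557 eff6 -0.1371 Tz 0.0068 T [-0.565  0.281  0.007] F [-0.6 -2.1  5.5] w 11.1
```

Emit:
{"fn": "jog_arm", "kwargs": {
  "rows": [
    [[0,0,0.03],[0,0,5],0.5],
    [[0,0,0.04],[0,0,5],0.5],
    [[0,0,0],[0,0,0],0.5]
  ]
}}

```text
clock: 12.2
position: [506.6, 88.0, 113.4]
ee_rot: [0.94, -0.342, 0.0, 0.0]
contact_force: [-2.0, -1.7, 7.0]
gripper_width: 10.8
```

```bash
python3 plan.py '[[[0,0,0.07],[0,0,10]]]'
```

```text
cmd [506.33   88.203 112.1    -0.702]
t 12.20 pos [506.6  88.  113.4] th -0.6989 tilt 0.0009 j6 0.383 eff6 -0.1814 Tz 0.0858 T [-0.679  0.492  0.086] F [-2.  -1.7  7. ] w 10.8
```

Emit:
{"fn": "jog_arm", "kwargs": {
  "rows": [
    [[0,0,0.01],[0,0,3],0.5],
    [[0,0,0],[0,0,0],0.5]
  ]
}}

```text
clock: 12.45
position: [506.5, 88.0, 113.2]
ee_rot: [0.93, -0.367, 0.0, 0.0]
contact_force: [-1.4, -2.8, 7.2]
gripper_width: 11.4
```

```bash
python3 plan.py '[[[0,0,0.01],[0,0,3]]]'
```

```text
cmd [506.33   88.203 112.     -0.754]
t 12.45 pos [506.5  88.  113.2] th -0.7510 tilt 0.0009 j6 0.331 eff6 -0.1609 Tz 0.0997 T [-0.723  0.484  0.1  ] F [-1.4 -2.8  7.2] w 11.4
```

Emit:
{"fn": "jog_arm", "kwargs": {
  "rows": [
    [[0,0,0],[0,0,0],5],
    [[0,0,-1.0],[0,0,0],5],
    [[0,0,-4.0],[0,0,0],5]
  ]
}}

```text
clock: 12.82
position: [504.9, 87.8, 160.8]
ee_rot: [0.93, -0.368, -0.002, 0.002]
contact_force: [0.2, -0.4, 0.4]
gripper_width: 50.3
```

```bash
python3 plan.py '[[[0,0,-5],[0,0,0]]]'; python3 plan.py p 648.0 136.5 162 0.803 9
```

```text
cmd [506.33   88.203 162.     -0.754]
t 12.82 pos [504.9  87.8 160.8] th -0.7535 tilt 0.0057 j6 0.329 eff6 0.0006 Tz -0.0191 T [ 0.05  -0.105 -0.019] F [ 0.2 -0.4  0.4] w 50.3
[[[0.78, -1.47, -0.0], [0, 0, -9.9]], [[1.02, -1.31, -0.0], [0, 0, -9.9]], [[1.23, -1.12, -0.0], [0, 0, -9.9]], [[1.41, -0.89, -0.0], [0, 0, -9.9]], [[1.54, -0.63, -0.0], [0, 0, -9.9]], [[1.62, -0.36, -0.0], [0, 0, -9.9]], [[1.66, -0.07, -0.0], [0, 0, -9.9]], [[1.65, 0.21, -0.0], [0, 0, -9.9]], [[1.59, 0.49, -0.0], [0, 0, -9.9]]]
```

Emit:
{"fn": "jog_arm", "kwargs": {
  "rows": [
    [[0.78,-1.47,0],[0,0,-9.9],5],
    [[1.02,-1.31,0],[0,0,-9.9],5],
    [[1.23,-1.12,0],[0,0,-9.9],5],
    [[1.41,-0.89,0],[0,0,-9.9],5],
    [[1.54,-0.63,0],[0,0,-9.9],5],
    [[1.62,-0.36,0],[0,0,-9.9],5],
    [[1.66,-0.07,0],[0,0,-9.9],5],
    [[1.65,0.21,0],[0,0,-9.9],5],
    [[1.59,0.49,0],[0,0,-9.9],5]
  ]
}}

```text
clock: 13.95
position: [648.6, 136.8, 162.3]
ee_rot: [0.92, 0.393, 0.0, -0.0]
contact_force: [-1.2, -0.3, 0.5]
gripper_width: 50.0
```

```bash
python3 plan.py '[[[0.78, -1.47, 0], [0, 0, -9.9], 5], [[1.02, -1.31, 0], [0, 0, -9.9], 5], [[1.23, -1.12, 0], [0, 0, -9.9], 5], [[1.41, -0.89, 0], [0, 0, -9.9], 5], [[1.54, -0.63, 0], [0, 0, -9.9], 5], [[1.62, -0.36, 0], [0, 0, -9.9], 5], [[1.66, -0.07, 0], [0, 0, -9.9], 5], [[1.65, 0.21, 0], [0, 0, -9.9], 5], [[1.59, 0.49, 0], [0, 0, -9.9], 5]]'; python3 -c "
from h import *
eyes.get_image('wrist')
cv2.imwrite('pics/w6.png',eyes.get_image('wrist')[:,:,::-1])"; python3 plan.py
```

```text
cmd [648.023 136.419 162.      0.801]
t 13.95 pos [648.6 136.8 162.3] th 0.8076 tilt 0.0004 j6 1.927 eff6 -0.9274 Tz 0.0233 T [0.028 0.031 0.023] F [-1.2 -0.3  0.5] w 50.0
t 14.05 pos [649.1 137.  161.8] th 0.8016 tilt 0.0007 j6 1.921 eff6 0.5120 Tz -0.0833 T [ 0.006  0.044 -0.083] F [-0.8 -0.3 -0.5] w 49.8
```

View pics/w6.png

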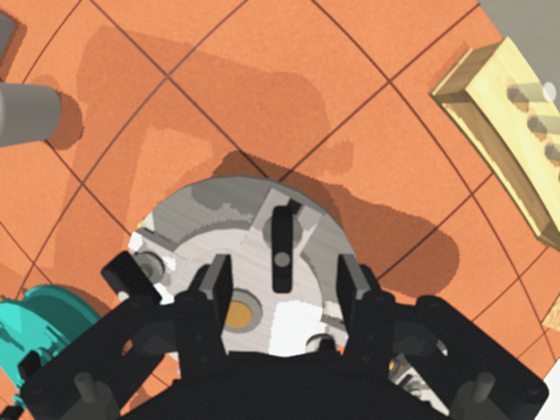

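Emit:
{"fn": "jog_arm", "kwargs": {
  "rows": [
    [[0,0,2.4],[0,0,0],5],
    [[0,0,2.4],[0,0,0],5],
    [[0,0,0],[0,0,0],3],
    [[0,0,0],[0,0,0],0.5],
    [[0,0,0],[0,0,0],0.5]
  ]
}}

```text
clock: 14.68
position: [648.4, 136.8, 115.5]
ee_rot: [0.921, 0.39, 0.001, -0.0]
contact_force: [-2.0, 1.2, 1.0]
gripper_width: 11.1
```

```bash
python3 plan.py '[[[0,0,4.8],[0,0,0]]]'
```

```text
cmd [648.023 136.419 114.      0.801]
t 14.68 pos [648.4 136.8 115.5] th 0.8008 tilt 0.0020 j6 1.920 eff6 -0.0160 Tz 0.0070 T [0.224 0.3   0.007] F [-2.   1.2  1. ] w 11.1
```

Emit:
{"fn": "jog_arm", "kwargs": {
  "rows": [
    [[0,0,0.03],[0,0,5],0.5],
    [[0,0,0.04],[0,0,5],0.5],
    [[0,0,0],[0,0,0],0.5]
  ]
}}

```text
clock: 15.05
position: [648.4, 136.8, 114.6]
ee_rot: [0.951, 0.309, 0.001, -0.0]
contact_force: [-1.2, 1.0, 1.5]
gripper_width: 11.3
```

```bash
python3 plan.py '[[[0,0,0.07],[0,0,10]]]'
```

```text
cmd [6.48023e+02 1.36419e+02 1.13300e+02 6.27000e-01]
t 15.05 pos [648.4 136.8 114.6] th 0.6275 tilt 0.0019 j6 1.747 eff6 -0.1415 Tz 0.0001 T [0.253 0.381 0.   ] F [-1.2  1.   1.5] w 11.3
```

Emit:
{"fn": "jog_arm", "kwargs": {
  "rows": [
    [[0,0,0.04],[0,0,5],0.5],
    [[0,0,0.04],[0,0,5],0.5],
    [[0,0,0],[0,0,0],0.5]
  ]
}}

```text
clock: 15.42
position: [648.5, 136.7, 113.8]
ee_rot: [0.974, 0.225, 0.001, -0.0]
contact_force: [-1.4, 0.9, 4.2]
gripper_width: 11.0
```

```bash
python3 plan.py '[[[0,0,0.08],[0,0,10]]]'
```

```text
cmd [6.48023e+02 1.36419e+02 1.12500e+02 4.52000e-01]
t 15.43 pos [648.5 136.7 113.8] th 0.4543 tilt 0.0018 j6 1.574 eff6 -0.1289 Tz 0.0122 T [0.263 0.448 0.012] F [-1.4  0.9  4.2] w 11.0
```

Emit:
{"fn": "jog_arm", "kwargs": {
  "rows": [
    [[0,0,0.03],[0,0,5],0.5],
    [[0,0,0.04],[0,0,5],0.5],
    [[0,0,0],[0,0,0],0.5]
  ]
}}

```text
clock: 15.8
position: [648.5, 136.5, 112.9]
ee_rot: [0.99, 0.14, 0.001, -0.0]
contact_force: [-1.9, 0.6, 5.2]
gripper_width: 11.4
```

```bash
python3 plan.py '[[[0,0,0.07],[0,0,10]]]'
```

```text
cmd [6.48023e+02 1.36419e+02 1.11800e+02 2.78000e-01]
t 15.80 pos [648.5 136.5 112.9] th 0.2804 tilt 0.0017 j6 1.400 eff6 -0.1204 Tz -0.0320 T [ 0.205  0.496 -0.032] F [-1.9  0.6  5.2] w 11.4
```

Emit:
{"fn": "jog_arm", "kwargs": {
  "rows": [
    [[0,0,0.03],[0,0,5],0.5],
    [[0,0,0.04],[0,0,5],0.5],
    [[0,0,0],[0,0,0],0.5]
  ]
}}

```text
clock: 16.18
position: [648.5, 136.5, 112.1]
ee_rot: [0.999, 0.053, 0.001, -0.0]
contact_force: [-1.2, 0.5, 4.7]
gripper_width: 11.1
```

```bash
python3 plan.py '[[[0,0,0.07],[0,0,10]]]'
```

```text
cmd [6.48023e+02 1.36419e+02 1.11100e+02 1.03000e-01]
t 16.18 pos [648.5 136.5 112.1] th 0.1057 tilt 0.0015 j6 1.225 eff6 -0.1016 Tz -0.0130 T [ 0.171  0.401 -0.013] F [-1.2  0.5  4.7] w 11.1
```

Emit:
{"fn": "jog_arm", "kwargs": {
  "rows": [
    [[0,0,0.04],[0,0,5],0.5],
    [[0,0,0.04],[0,0,5],0.5],
    [[0,0,0],[0,0,0],0.5]
  ]
}}

```text
clock: 16.55
position: [648.5, 136.4, 111.7]
ee_rot: [0.999, -0.034, 0.001, -0.0]
contact_force: [-2.8, -0.0, 6.4]
gripper_width: 10.7
```

```bash
python3 plan.py '[[[0,0,0.08],[0,0,10]]]'
```

```text
cmd [ 6.48023e+02  1.36419e+02  1.10300e+02 -7.20000e-02]
t 16.55 pos [648.5 136.4 111.7] th -0.0686 tilt 0.0016 j6 1.051 eff6 -0.1546 Tz 0.0963 T [0.083 0.652 0.096] F [-2.8 -0.   6.4] w 10.7
```

Emit:
{"fn": "jog_arm", "kwargs": {
  "rows": [
    [[0,0,0],[0,0,1],0.5],
    [[0,0,0],[0,0,0],0.5]
  ]
}}

```text
clock: 16.8
position: [648.5, 136.4, 111.7]
ee_rot: [0.999, -0.043, 0.001, -0.0]
contact_force: [-2.8, -0.2, 6.5]
gripper_width: 11.1
```

```bash
python3 plan.py '[[[0,0,0],[0,0,1]]]'
```

```text
cmd [ 6.48023e+02  1.36419e+02  1.10300e+02 -8.90000e-02]
t 16.80 pos [648.5 136.4 111.7] th -0.0856 tilt 0.0017 j6 1.034 eff6 -0.0911 Tz 0.0904 T [0.086 0.622 0.09 ] F [-2.8 -0.2  6.5] w 11.1
```

Emit:
{"fn": "jog_arm", "kwargs": {
  "rows": [
    [[0,0,0],[0,0,0],5],
    [[0,0,-1.0],[0,0,0],5],
    [[0,0,-4.0],[0,0,0],5]
  ]
}}

```text
clock: 17.18
position: [646.3, 135.7, 157.8]
ee_rot: [0.999, -0.044, -0.003, 0.001]
contact_force: [2.1, 0.8, -0.4]
gripper_width: 49.8
```

```bash
python3 plan.py '[[[0,0,-5],[0,0,0]]]'; python3 plan.py p 600.9 41.5 160.3 0.73 5
```

```text
cmd [ 6.48023e+02  1.36419e+02  1.60300e+02 -8.90000e-02]
t 17.18 pos [646.3 135.7 157.8] th -0.0886 tilt 0.0072 j6 1.031 eff6 0.0008 Tz 0.0043 T [ 0.069 -0.058  0.004] F [ 2.1  0.8 -0.4] w 49.8
[[[-0.77, 1.97, -0.0], [0, 0, -9.4]], [[-1.08, 1.82, -0.0], [0, 0, -9.4]], [[-1.36, 1.62, -0.0], [0, 0, -9.4]], [[-1.61, 1.38, -0.0], [0, 0, -9.4]], [[-1.81, 1.1, -0.0], [0, 0, -9.4]]]
```

Emit:
{"fn": "jog_arm", "kwargs": {
  "rows": [
    [[-0.77,1.97,0],[0,0,-9.4],5],
    [[-1.08,1.82,0],[0,0,-9.4],5],
    [[-1.36,1.62,0],[0,0,-9.4],5],
    [[-1.61,1.38,0],[0,0,-9.4],5],
    [[-1.81,1.1,0],[0,0,-9.4],5],
    [[0,0,0],[0,0,0],5]
  ]
}}

```text
clock: 17.92
position: [600.7, 40.4, 160.7]
ee_rot: [0.934, 0.357, 0.0, 0.0]
contact_force: [0.6, 0.3, 0.4]
gripper_width: 49.7
```

```bash
python3 plan.py '[[[-0.77, 1.97, 0], [0, 0, -9.4], 5], [[-1.08, 1.82, 0], [0, 0, -9.4], 5], [[-1.36, 1.62, 0], [0, 0, -9.4], 5], [[-1.61, 1.38, 0], [0, 0, -9.4], 5], [[-1.81, 1.1, 0], [0, 0, -9.4], 5]]'; python3 -c "
from h import *
cv2.imwrite('pics/w7.png',eyes.get_image('wrist')[:,:,::-1])
cv2.imwrite('pics/s7.png',eyes.get_image('side')[:,:,::-1])"; python3 plan.py
```

```text
cmd [601.071  41.551 160.3     0.731]
t 17.93 pos [600.7  40.4 160.7] th 0.7296 tilt 0.0001 j6 1.965 eff6 0.2856 Tz 0.0740 T [-0.021 -0.018  0.074] F [0.6 0.3 0.4] w 49.7
t 18.02 pos [601.5  41.6 160.6] th 0.7298 tilt 0.0009 j6 1.963 eff6 0.0135 Tz -0.0091 T [ 0.078 -0.037 -0.009] F [ 0.9  0.  -0.9] w 50.0
```

View pics/w7.png

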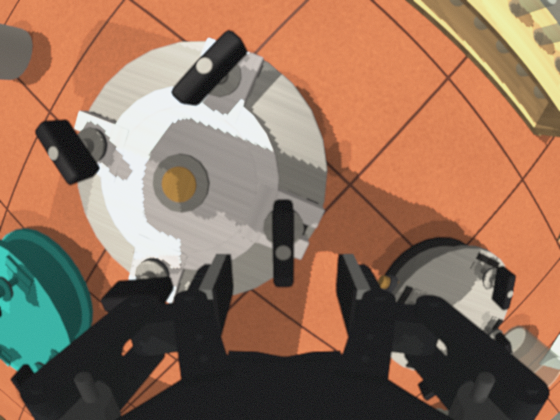

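Emit:
{"fn": "jog_arm", "kwargs": {
  "rows": [
    [[0,0,2.4],[0,0,0],5],
    [[0,0,2.4],[0,0,0],5],
    [[0,0,0],[0,0,0],3],
    [[0,0,0],[0,0,0],0.5],
    [[0,0,0],[0,0,0],0.5]
  ]
}}

```text
clock: 18.65
position: [601.9, 42.3, 113.4]
ee_rot: [0.934, 0.358, 0.001, -0.0]
contact_force: [0.7, 1.4, 0.1]
gripper_width: 11.0
```

```bash
python3 plan.py '[[[0,0,4.8],[0,0,0]]]'
```

```text
cmd [601.071  41.551 112.3     0.731]
t 18.65 pos [601.9  42.3 113.4] th 0.7315 tilt 0.0025 j6 1.964 eff6 -0.0064 Tz -0.0032 T [ 0.495  0.036 -0.003] F [0.7 1.4 0.1] w 11.0
```

Emit:
{"fn": "jog_arm", "kwargs": {
  "rows": [
    [[0,0,0.03],[0,0,5],0.5],
    [[0,0,0.03],[0,0,5],0.5],
    [[0,0,0],[0,0,0],0.5]
  ]
}}

```text
clock: 19.02
position: [602.0, 42.1, 113.1]
ee_rot: [0.961, 0.276, 0.002, 0.0]
contact_force: [0.1, 2.4, 2.6]
gripper_width: 11.2
```

```bash
python3 plan.py '[[[0,0,0.06],[0,0,10]]]'
```

```text
cmd [6.01071e+02 4.15510e+01 1.11700e+02 5.57000e-01]
t 19.02 pos [602.   42.1 113.1] th 0.5585 tilt 0.0031 j6 1.791 eff6 -0.2538 Tz 0.1014 T [0.555 0.097 0.101] F [0.1 2.4 2.6] w 11.2
```

Emit:
{"fn": "jog_arm", "kwargs": {
  "rows": [
    [[0,0,0.03],[0,0,5],0.5],
    [[0,0,0.03],[0,0,5],0.5],
    [[0,0,0],[0,0,0],0.5]
  ]
}}

```text
clock: 19.4
position: [602.1, 41.8, 112.6]
ee_rot: [0.982, 0.191, 0.002, 0.0]
contact_force: [-0.5, 2.0, 5.4]
gripper_width: 11.3
```

```bash
python3 plan.py '[[[0,0,0.06],[0,0,10]]]'
```

```text
cmd [6.01071e+02 4.15510e+01 1.11100e+02 3.82000e-01]
t 19.40 pos [602.1  41.8 112.6] th 0.3852 tilt 0.0030 j6 1.618 eff6 -0.3090 Tz 0.2431 T [0.454 0.1   0.243] F [-0.5  2.   5.4] w 11.3
```

Emit:
{"fn": "jog_arm", "kwargs": {
  "rows": [
    [[0,0,0],[0,0,0],5],
    [[0,0,-1.0],[0,0,0],5],
    [[0,0,-4.0],[0,0,0],5]
  ]
}}

```text
clock: 19.77
position: [599.2, 40.9, 159.2]
ee_rot: [0.982, 0.19, -0.004, 0.0]
contact_force: [-0.3, -0.4, -0.2]
gripper_width: 50.1
```

```bash
python3 plan.py '[[[0,0,-5],[0,0,0]]]'; python3 plan.py p 552.8 183.2 161.1 1.35 6
```

```text
cmd [6.01071e+02 4.15510e+01 1.61100e+02 3.82000e-01]
t 19.77 pos [599.2  40.9 159.2] th 0.3822 tilt 0.0071 j6 1.616 eff6 0.0005 Tz 0.0434 T [ 0.029 -0.1    0.043] F [-0.3 -0.4 -0.2] w 50.1
[[[0.13, -2.49, 0.0], [0, 0, -9.2]], [[0.53, -2.44, 0.0], [0, 0, -9.2]], [[0.92, -2.32, 0.0], [0, 0, -9.2]], [[1.28, -2.14, 0.0], [0, 0, -9.2]], [[1.6, -1.91, 0.0], [0, 0, -9.2]], [[1.89, -1.63, 0.0], [0, 0, -9.2]]]
```

Emit:
{"fn": "jog_arm", "kwargs": {
  "rows": [
    [[0.13,-2.49,0],[0,0,-9.2],5],
    [[0.53,-2.44,0],[0,0,-9.2],5],
    [[0.92,-2.32,0],[0,0,-9.2],5],
    [[1.28,-2.14,0],[0,0,-9.2],5],
    [[1.6,-1.91,0],[0,0,-9.2],5],
    [[1.89,-1.63,0],[0,0,-9.2],5],
    [[0,0,0],[0,0,0],5]
  ]
}}

```text
clock: 20.65
position: [552.6, 184.3, 161.5]
ee_rot: [0.781, 0.624, 0.0, 0.0]
contact_force: [0.2, -0.1, -0.4]
gripper_width: 50.1
```

```bash
python3 plan.py '[[[0.13, -2.49, 0], [0, 0, -9.2], 5], [[0.53, -2.44, 0], [0, 0, -9.2], 5], [[0.92, -2.32, 0], [0, 0, -9.2], 5], [[1.28, -2.14, 0], [0, 0, -9.2], 5], [[1.6, -1.91, 0], [0, 0, -9.2], 5], [[1.89, -1.63, 0], [0, 0, -9.2], 5]]'; python3 -c "
from h import *
cv2.imwrite('pics/w8.png',eyes.get_image('wrist')[:,:,::-1])"; python3 plan.py
```

```text
cmd [552.977 183.283 161.1     1.346]
t 20.65 pos [552.6 184.3 161.5] th 1.3476 tilt 0.0001 j6 2.319 eff6 0.1775 Tz 0.0181 T [ 0.03  -0.06   0.018] F [ 0.2 -0.1 -0.4] w 50.1
t 20.70 pos [552.8 183.5 161.4] th 1.3454 tilt 0.0002 j6 2.318 eff6 0.0474 Tz -0.0255 T [-0.048  0.017 -0.026] F [-0.3  0.2 -0.1] w 50.0
```

View pics/w8.png

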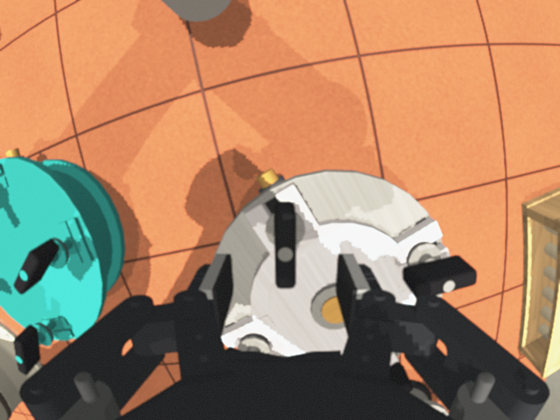

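Emit:
{"fn": "jog_arm", "kwargs": {
  "rows": [
    [[0,0,2.5],[0,0,0],5],
    [[0,0,2.5],[0,0,0],5],
    [[0,0,0],[0,0,0],3],
    [[0,0,0],[0,0,0],0.5],
    [[0,0,0],[0,0,0],0.5]
  ]
}}

```text
clock: 21.32
position: [552.9, 183.2, 112.3]
ee_rot: [0.782, 0.623, 0.0, -0.0]
contact_force: [-2.1, 1.2, 1.3]
gripper_width: 10.9
```

```bash
python3 plan.py '[[[0,0,5],[0,0,0]]]'
```

```text
cmd [552.977 183.283 111.1     1.346]
t 21.32 pos [552.9 183.2 112.3] th 1.3451 tilt 0.0007 j6 2.318 eff6 -0.0233 Tz 0.0463 T [0.092 0.702 0.046] F [-2.1  1.2  1.3] w 10.9
```

Emit:
{"fn": "jog_arm", "kwargs": {
  "rows": [
    [[0,0,0.03],[0,0,5],0.5],
    [[0,0,0.03],[0,0,5],0.5],
    [[0,0,0],[0,0,0],0.5]
  ]
}}

```text
clock: 21.7
position: [552.9, 183.3, 111.8]
ee_rot: [0.833, 0.553, 0.0, 0.0]
contact_force: [-4.3, -0.6, 4.9]
gripper_width: 10.8
```

```bash
python3 plan.py '[[[0,0,0.06],[0,0,10]]]'
```

```text
cmd [552.977 183.283 110.5     1.171]
t 21.70 pos [552.9 183.3 111.8] th 1.1726 tilt 0.0006 j6 2.145 eff6 -0.2831 Tz 0.1383 T [0.079 1.201 0.138] F [-4.3 -0.6  4.9] w 10.8
```

Emit:
{"fn": "jog_arm", "kwargs": {
  "rows": [
    [[0,0,0.03],[0,0,5],0.5],
    [[0,0,0.03],[0,0,5],0.5],
    [[0,0,0],[0,0,0],0.5]
  ]
}}

```text
clock: 22.08
position: [552.8, 183.3, 111.3]
ee_rot: [0.878, 0.479, 0.0, 0.0]
contact_force: [-5.2, -0.0, 5.2]
gripper_width: 11.4
```

```bash
python3 plan.py '[[[0,0,0.06],[0,0,10]]]'
```

```text
cmd [552.977 183.283 109.9     0.997]
t 22.07 pos [552.8 183.3 111.3] th 0.9985 tilt 0.0004 j6 1.971 eff6 -0.2988 Tz 0.1762 T [0.03  1.361 0.176] F [-5.2 -0.   5.2] w 11.4
```

Emit:
{"fn": "jog_arm", "kwargs": {
  "rows": [
    [[0,0,0.03],[0,0,5],0.5],
    [[0,0,0.03],[0,0,5],0.5],
    [[0,0,0],[0,0,0],0.5]
  ]
}}

```text
clock: 22.45
position: [552.8, 183.3, 111.0]
ee_rot: [0.916, 0.401, 0.0, 0.0]
contact_force: [-5.6, -0.2, 7.8]
gripper_width: 11.5
```

```bash
python3 plan.py '[[[0,0,0.06],[0,0,10]]]'
```

```text
cmd [552.977 183.283 109.3     0.822]
t 22.45 pos [552.8 183.3 111. ] th 0.8245 tilt 0.0005 j6 1.797 eff6 -0.3944 Tz 0.3138 T [0.038 1.54  0.314] F [-5.6 -0.2  7.8] w 11.5
```

Emit:
{"fn": "jog_arm", "kwargs": {
  "rows": [
    [[0,0,0],[0,0,2],0.5],
    [[0,0,0],[0,0,0],0.5]
  ]
}}

```text
clock: 22.7
position: [552.8, 183.3, 111.0]
ee_rot: [0.923, 0.385, 0.0, 0.0]
contact_force: [-4.8, 0.3, 8.1]
gripper_width: 11.4
```

```bash
python3 plan.py '[[[0,0,0.0],[0,0,2]]]'
```

```text
cmd [552.977 183.283 109.3     0.787]
t 22.70 pos [552.8 183.3 111. ] th 0.7899 tilt 0.0005 j6 1.762 eff6 -0.3260 Tz 0.2843 T [0.102 1.556 0.284] F [-4.8  0.3  8.1] w 11.4
```

Emit:
{"fn": "jog_arm", "kwargs": {
  "rows": [
    [[0,0,0.01],[0,0,3],0.5],
    [[0,0,0],[0,0,0],0.5]
  ]
}}

```text
clock: 22.95
position: [552.8, 183.3, 111.0]
ee_rot: [0.933, 0.361, 0.0, 0.0]
contact_force: [-5.8, -0.1, 7.8]
gripper_width: 11.1
```

```bash
python3 plan.py '[[[0,0,0.01],[0,0,3]]]'; python3 -c "
from h import *
T=[]
for i in range(3): eyes.get_image('side'); T.append(arm.read_state()['wrist_torque'][2])
print(T)"
```

```text
cmd [552.977 183.283 109.2     0.735]
t 22.95 pos [552.8 183.3 111. ] th 0.7379 tilt 0.0005 j6 1.710 eff6 -0.4304 Tz 0.3624 T [0.022 1.574 0.362] F [-5.8 -0.1  7.8] w 11.1
[np.float64(0.36294057225678594), np.float64(0.34493656127832584), np.float64(0.3426258440187366)]
```

Emit:
{"fn": "jog_arm", "kwargs": {
  "rows": [
    [[0,0,0],[0,0,0],5],
    [[0,0,-1.0],[0,0,0],5],
    [[0,0,-4.0],[0,0,0],5]
  ]
}}

```text
clock: 23.48
position: [552.1, 182.6, 157.9]
ee_rot: [0.933, 0.359, -0.002, 0.0]
contact_force: [0.4, 0.0, 0.0]
gripper_width: 49.7
```

```bash
python3 plan.py '[[[0,0,-5],[0,0,0]]]'; python3 plan.py p 601.5 41.7 160 0.515 5
```

```text
cmd [552.977 183.283 159.2     0.735]
t 23.48 pos [552.1 182.6 157.9] th 0.7347 tilt 0.0049 j6 1.708 eff6 0.0002 Tz -0.0135 T [ 0.028 -0.049 -0.013] F [0.4 0.  0. ] w 49.7
[[[-1.18, 2.75, -0.02], [0, 0, 2.5]], [[-1.06, 2.8, -0.02], [0, 0, 2.5]], [[-0.93, 2.84, -0.02], [0, 0, 2.5]], [[-0.81, 2.88, -0.02], [0, 0, 2.5]], [[-0.68, 2.92, -0.02], [0, 0, 2.5]]]
```

Emit:
{"fn": "jog_arm", "kwargs": {
  "rows": [
    [[-1.18,2.75,-0.02],[0,0,2.5],5],
    [[-1.06,2.8,-0.02],[0,0,2.5],5],
    [[-0.93,2.84,-0.02],[0,0,2.5],5],
    [[-0.81,2.88,-0.02],[0,0,2.5],5],
    [[-0.68,2.92,-0.02],[0,0,2.5],5],
    [[0,0,0],[0,0,0],5]
  ]
}}

```text
clock: 24.22
position: [602.5, 40.0, 160.7]
ee_rot: [0.967, 0.254, 0.001, 0.0]
contact_force: [0.1, 0.1, -0.2]
gripper_width: 50.1
```

```bash
python3 plan.py '[[[-1.18, 2.75, -0.02], [0, 0, 2.5], 5], [[-1.06, 2.8, -0.02], [0, 0, 2.5], 5], [[-0.93, 2.84, -0.02], [0, 0, 2.5], 5], [[-0.81, 2.88, -0.02], [0, 0, 2.5], 5], [[-0.68, 2.92, -0.02], [0, 0, 2.5], 5]]'; python3 -c "
from h import *
cv2.imwrite('pics/w9.png',eyes.get_image('wrist')[:,:,::-1])"; python3 plan.py
```

```text
cmd [6.01495e+02 4.17200e+01 1.60200e+02 5.17000e-01]
t 24.23 pos [602.5  40.  160.7] th 0.5140 tilt 0.0014 j6 1.750 eff6 0.0114 Tz 0.0153 T [0.064 0.002 0.015] F [ 0.1  0.1 -0.2] w 50.1
t 24.27 pos [602.1  41.  160.6] th 0.5153 tilt 0.0011 j6 1.750 eff6 0.0039 Tz -0.0448 T [ 0.024  0.055 -0.045] F [ 0.1  0.1 -0.1] w 50.5
```

View pics/w9.png

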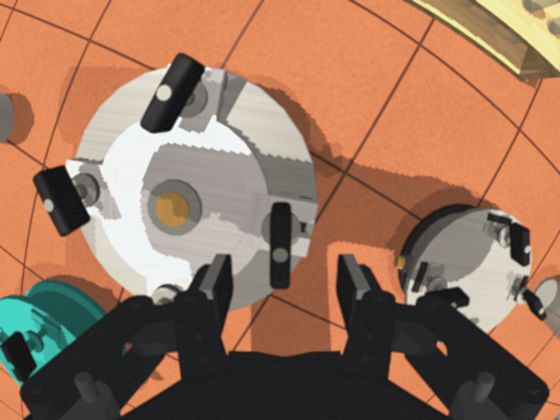

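Emit:
{"fn": "jog_arm", "kwargs": {
  "rows": [
    [[0,0,2.4],[0,0,0],5],
    [[0,0,2.4],[0,0,0],5],
    [[0,0,0],[0,0,0],3],
    [[0,0,0],[0,0,0],0.5],
    [[0,0,0],[0,0,0],0.5]
  ]
}}

```text
clock: 24.9
position: [602.4, 42.3, 113.6]
ee_rot: [0.967, 0.256, 0.001, -0.0]
contact_force: [1.1, 1.1, 1.1]
gripper_width: 11.0
```

```bash
python3 plan.py '[[[0,0,4.8],[0,0,0]]]'
```

```text
cmd [6.01495e+02 4.17200e+01 1.12200e+02 5.17000e-01]
t 24.90 pos [602.4  42.3 113.6] th 0.5172 tilt 0.0029 j6 1.750 eff6 0.0227 Tz -0.0299 T [ 0.286  0.041 -0.03 ] F [1.1 1.1 1.1] w 11.0
```

Emit:
{"fn": "jog_arm", "kwargs": {
  "rows": [
    [[0,0,0.02],[0,0,5],0.5],
    [[0,0,0.02],[0,0,5],0.5],
    [[0,0,0],[0,0,0],0.5]
  ]
}}

```text
clock: 25.28
position: [602.5, 42.0, 113.3]
ee_rot: [0.985, 0.171, 0.002, 0.0]
contact_force: [0.4, 0.1, 3.4]
gripper_width: 11.0
```

```bash
python3 plan.py '[[[0,0,0.04],[0,0,10]]]'
```

```text
cmd [6.01495e+02 4.17200e+01 1.11800e+02 3.42000e-01]
t 25.27 pos [602.5  42.  113.3] th 0.3442 tilt 0.0031 j6 1.577 eff6 -0.3275 Tz 0.1568 T [ 0.114 -0.043  0.157] F [0.4 0.1 3.4] w 11.0
```

Emit:
{"fn": "jog_arm", "kwargs": {
  "rows": [
    [[0,0,0.02],[0,0,5],0.5],
    [[0,0,0.01],[0,0,3],0.5],
    [[0,0,0],[0,0,0],0.5]
  ]
}}

```text
clock: 25.65
position: [602.6, 41.8, 113.0]
ee_rot: [0.995, 0.102, 0.002, 0.0]
contact_force: [0.6, -0.5, 5.0]
gripper_width: 10.9
```

```bash
python3 plan.py '[[[0,0,0.03],[0,0,8]]]'
```

```text
cmd [6.01495e+02 4.17200e+01 1.11500e+02 2.02000e-01]
t 25.65 pos [602.6  41.8 113. ] th 0.2053 tilt 0.0030 j6 1.438 eff6 -0.3217 Tz 0.1966 T [-0.127 -0.143  0.197] F [ 0.6 -0.5  5. ] w 10.9
```

Emit:
{"fn": "jog_arm", "kwargs": {
  "rows": [
    [[0,0,0.03],[0,0,5],0.5],
    [[0,0,0.02],[0,0,3],0.5],
    [[0,0,0],[0,0,0],0.5]
  ]
}}

```text
clock: 26.02
position: [602.6, 41.6, 112.9]
ee_rot: [0.999, 0.033, 0.002, 0.0]
contact_force: [0.8, -0.7, 6.6]
gripper_width: 10.9
```

```bash
python3 plan.py '[[[0,0,0.05],[0,0,8]]]'
```

```text
cmd [6.01495e+02 4.17200e+01 1.11000e+02 6.30000e-02]
t 26.02 pos [602.6  41.6 112.9] th 0.0660 tilt 0.0032 j6 1.298 eff6 -0.4125 Tz 0.3734 T [-0.284  0.064  0.373] F [ 0.8 -0.7  6.6] w 10.9
```

```bash
python3 -c "
from h import *
T=[]
for i in range(3): eyes.get_image('side'); T.append(arm.read_state()['wrist_torque'][2])
print(T)"
```

```text
[np.float64(0.40632249009605415), np.float64(0.3824634463702736), np.float64(0.36646416170921126)]
```

Emit:
{"fn": "jog_arm", "kwargs": {
  "rows": [
    [[0,0,0],[0,0,0],5],
    [[0,0,-1.0],[0,0,0],5],
    [[0,0,-4.0],[0,0,0],5]
  ]
}}

```text
clock: 26.55
position: [599.5, 41.3, 159.0]
ee_rot: [1.0, 0.031, -0.004, 0.001]
contact_force: [1.2, 0.2, 0.9]
gripper_width: 50.3
```

```bash
python3 plan.py '[[[0,0,-5],[0,0,0]]]'; python3 plan.py p 506.4 88.1 161 -0.70 5
```

```text
cmd [6.01495e+02 4.17200e+01 1.61000e+02 6.30000e-02]
t 26.55 pos [599.5  41.3 159. ] th 0.0626 tilt 0.0072 j6 1.297 eff6 0.0002 Tz 0.0134 T [ 0.031 -0.076  0.013] F [1.2 0.2 0.9] w 50.3
[[[-1.84, -1.05, -0.0], [0, 0, 8.7]], [[-1.98, -0.75, -0.0], [0, 0, 8.7]], [[-2.07, -0.44, -0.0], [0, 0, 8.7]], [[-2.11, -0.12, -0.0], [0, 0, 8.7]], [[-2.11, 0.2, -0.0], [0, 0, 8.7]]]
```

Emit:
{"fn": "jog_arm", "kwargs": {
  "rows": [
    [[-1.84,-1.05,0],[0,0,8.7],5],
    [[-1.98,-0.75,0],[0,0,8.7],5],
    [[-2.07,-0.44,0],[0,0,8.7],5],
    [[-2.11,-0.12,0],[0,0,8.7],5],
    [[-2.11,0.2,0],[0,0,8.7],5],
    [[0,0,0],[0,0,0],5]
  ]
}}

```text
clock: 27.3
position: [505.3, 88.2, 161.5]
ee_rot: [0.94, -0.34, -0.0, -0.0]
contact_force: [-0.2, 0.9, -0.4]
gripper_width: 50.0
```

```bash
python3 plan.py '[[[-1.84, -1.05, 0], [0, 0, 8.7], 5], [[-1.98, -0.75, 0], [0, 0, 8.7], 5], [[-2.07, -0.44, 0], [0, 0, 8.7], 5], [[-2.11, -0.12, 0], [0, 0, 8.7], 5], [[-2.11, 0.2, 0], [0, 0, 8.7], 5]]'; python3 -c "
from h import *
cv2.imwrite('pics/w10.png',eyes.get_image('wrist')[:,:,::-1])"; python3 plan.py
```

```text
cmd [506.245  87.888 161.     -0.696]
t 27.30 pos [505.3  88.2 161.5] th -0.6938 tilt 0.0003 j6 0.388 eff6 -0.2896 Tz 0.0051 T [ 0.023 -0.003  0.005] F [-0.2  0.9 -0.4] w 50.0
t 27.35 pos [506.2  88.1 161.5] th -0.6932 tilt 0.0007 j6 0.389 eff6 -0.0721 Tz 0.0150 T [-0.042 -0.059  0.015] F [0.3 0.1 1. ] w 50.3
```

View pics/w10.png

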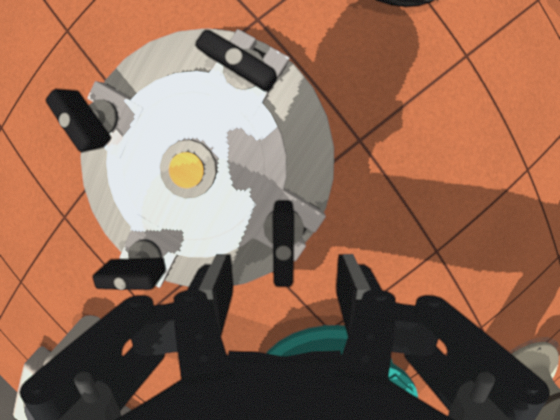

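Emit:
{"fn": "jog_arm", "kwargs": {
  "rows": [
    [[0,0,2.4],[0,0,0],5],
    [[0,0,2.4],[0,0,0],5],
    [[0,0,0],[0,0,0],3],
    [[0,0,0],[0,0,0],0.5],
    [[0,0,0],[0,0,0],0.5]
  ]
}}

```text
clock: 27.98
position: [507.0, 87.6, 114.0]
ee_rot: [0.94, -0.341, 0.001, -0.0]
contact_force: [1.2, -3.7, 0.2]
gripper_width: 11.0
```

```bash
python3 plan.py '[[[0,0,4.8],[0,0,0]]]'
```

```text
cmd [506.245  87.888 113.     -0.696]
t 27.98 pos [507.   87.6 114. ] th -0.6960 tilt 0.0015 j6 0.387 eff6 -0.0021 Tz 0.0224 T [-0.736 -0.244  0.022] F [ 1.2 -3.7  0.2] w 11.0
```

Emit:
{"fn": "jog_arm", "kwargs": {
  "rows": [
    [[0,0,0.03],[0,0,5],0.5],
    [[0,0,0.03],[0,0,5],0.5],
    [[0,0,0],[0,0,0],0.5]
  ]
}}

```text
clock: 28.35
position: [506.8, 87.5, 113.4]
ee_rot: [0.907, -0.421, 0.001, -0.0]
contact_force: [0.4, -3.9, 2.1]
gripper_width: 11.0
```

```bash
python3 plan.py '[[[0,0,0.06],[0,0,10]]]'
```

```text
cmd [506.245  87.888 112.4    -0.871]
t 28.35 pos [506.8  87.5 113.4] th -0.8695 tilt 0.0014 j6 0.213 eff6 -0.1855 Tz 0.0632 T [-1.102 -0.156  0.063] F [ 0.4 -3.9  2.1] w 11.0
```

Emit:
{"fn": "jog_arm", "kwargs": {
  "rows": [
    [[0,0,0.04],[0,0,5],0.5],
    [[0,0,0.04],[0,0,5],0.5],
    [[0,0,0],[0,0,0],0.5]
  ]
}}

```text
clock: 28.72
position: [506.6, 87.3, 113.2]
ee_rot: [0.867, -0.498, 0.001, 0.0]
contact_force: [-1.5, -4.1, 5.8]
gripper_width: 10.8
```

```bash
python3 plan.py '[[[0,0,0.08],[0,0,10]]]'
```

```text
cmd [506.245  87.888 111.6    -1.045]
t 28.73 pos [506.6  87.3 113.2] th -1.0429 tilt 0.0014 j6 0.039 eff6 -0.2874 Tz 0.1998 T [-1.242  0.369  0.2  ] F [-1.5 -4.1  5.8] w 10.8
```

Emit:
{"fn": "jog_arm", "kwargs": {
  "rows": [
    [[0,0,0.02],[0,0,6],0.5],
    [[0,0,0],[0,0,0],0.5]
  ]
}}

```text
clock: 28.98
position: [506.5, 87.2, 113.2]
ee_rot: [0.84, -0.543, 0.001, 0.0]
contact_force: [-1.8, -4.3, 7.5]
gripper_width: 11.0
```

```bash
python3 plan.py '[[[0,0,0.02],[0,0,6]]]'; python3 -c "
from h import *
T=[]
for i in range(2): eyes.get_image('side'); T.append(arm.read_state()['wrist_torque'][2])
print(T)"
```

```text
cmd [506.245  87.888 111.4    -1.15 ]
t 28.98 pos [506.5  87.2 113.2] th -1.1473 tilt 0.0015 j6 -0.065 eff6 -0.3771 Tz 0.2060 T [-1.207  0.61   0.206] F [-1.8 -4.3  7.5] w 11.0
[np.float64(0.28019224990174035), np.float64(0.22495152627291845)]
```

Emit:
{"fn": "jog_arm", "kwargs": {
  "rows": [
    [[0,0,0.01],[0,0,5],0.5],
    [[0,0,0],[0,0,0],0.5]
  ]
}}

```text
clock: 29.32
position: [506.4, 87.2, 113.1]
ee_rot: [0.816, -0.579, 0.001, 0.0]
contact_force: [-3.1, -4.7, 8.5]
gripper_width: 10.6
```

```bash
python3 plan.py '[[[0,0,0.01],[0,0,5]]]'; cat > tq.py <<'E'
from h import *
T=[arm.read_state()['wrist_torque'][2]]
for i in range(3): eyes.get_image('side'); T.append(arm.read_state()['wrist_torque'][2])
print(np.round(T,3),np.mean(T).round(3))
E
python3 tq.py
```

```text
cmd [506.245  87.888 111.3    -1.237]
t 29.32 pos [506.4  87.2 113.1] th -1.2341 tilt 0.0015 j6 -0.152 eff6 -0.4332 Tz 0.3364 T [-1.183  0.677  0.336] F [-3.1 -4.7  8.5] w 10.6
[0.336 0.28  0.367 0.294] 0.319
```

Emit:
{"fn": "jog_arm", "kwargs": {
  "rows": [
    [[0,0,0],[0,0,2],0.5],
    [[0,0,0],[0,0,0],0.5]
  ]
}}

```text
clock: 29.72
position: [506.3, 87.2, 113.2]
ee_rot: [0.806, -0.593, 0.001, 0.0]
contact_force: [-2.7, -4.9, 8.6]
gripper_width: 11.2
```

```bash
python3 plan.py '[[[0,0,0.0],[0,0,2]]]';python3 tq.py
```

```text
cmd [506.245  87.888 111.3    -1.272]
t 29.73 pos [506.3  87.2 113.2] th -1.2685 tilt 0.0015 j6 -0.187 eff6 -0.4280 Tz 0.3448 T [-1.288  0.742  0.345] F [-2.7 -4.9  8.6] w 11.2
[0.345 0.361 0.41  0.367] 0.371
```

Emit:
{"fn": "jog_arm", "kwargs": {
  "rows": [
    [[0,0,0],[0,0,0],5],
    [[0,0,-1.0],[0,0,0],5],
    [[0,0,-4.0],[0,0,0],5]
  ]
}}

```text
clock: 30.25
position: [505.0, 87.7, 160.3]
ee_rot: [0.804, -0.594, -0.001, 0.002]
contact_force: [0.8, -0.0, -0.6]
gripper_width: 50.0
```

```bash
python3 plan.py '[[[0,0,-5],[0,0,0]]]'; python3 plan.py p 648.3 136.5 160.3 -0.04 7
```

```text
cmd [506.245  87.888 161.3    -1.272]
t 30.25 pos [505.   87.7 160.3] th -1.2719 tilt 0.0050 j6 -0.189 eff6 0.0004 Tz -0.0673 T [ 0.047 -0.083 -0.067] F [ 0.8 -0.  -0.6] w 50.0
[[[-0.07, -2.14, 0.01], [0, 0, -10.1]], [[0.31, -2.12, 0.01], [0, 0, -10.1]], [[0.68, -2.04, 0.01], [0, 0, -10.1]], [[1.02, -1.89, 0.01], [0, 0, -10.1]], [[1.34, -1.68, 0.01], [0, 0, -10.1]], [[1.61, -1.42, 0.01], [0, 0, -10.1]], [[1.83, -1.11, 0.01], [0, 0, -10.1]]]
```

Emit:
{"fn": "jog_arm", "kwargs": {
  "rows": [
    [[-0.07,-2.14,0],[0,0,-10.1],5],
    [[0.31,-2.12,0],[0,0,-10.1],5],
    [[0.68,-2.04,0],[0,0,-10.1],5],
    [[1.02,-1.89,0],[0,0,-10.1],5],
    [[1.34,-1.68,0],[0,0,-10.1],5],
    [[1.61,-1.42,0],[0,0,-10.1],5],
    [[1.83,-1.11,0],[0,0,-10.1],5],
    [[0,0,0],[0,0,0],5]
  ]
}}

```text
clock: 31.25
position: [649.3, 137.3, 161.1]
ee_rot: [1.0, -0.02, 0.0, -0.0]
contact_force: [-1.3, 0.1, -0.2]
gripper_width: 49.9
```

```bash
python3 plan.py '[[[-0.07, -2.14, 0], [0, 0, -10.1], 5], [[0.31, -2.12, 0], [0, 0, -10.1], 5], [[0.68, -2.04, 0], [0, 0, -10.1], 5], [[1.02, -1.89, 0], [0, 0, -10.1], 5], [[1.34, -1.68, 0], [0, 0, -10.1], 5], [[1.61, -1.42, 0], [0, 0, -10.1], 5], [[1.83, -1.11, 0], [0, 0, -10.1], 5]]'; python3 -c "
from h import *
cv2.imwrite('pics/w11.png',eyes.get_image('wrist')[:,:,::-1])"; python3 plan.py
```

```text
cmd [ 6.48284e+02  1.36653e+02  1.61300e+02 -3.80000e-02]
t 31.25 pos [649.3 137.3 161.1] th -0.0391 tilt 0.0007 j6 1.080 eff6 0.2830 Tz 0.0367 T [-0.003  0.079  0.037] F [-1.3  0.1 -0.2] w 49.9
t 31.30 pos [648.3 137.  161.1] th -0.0403 tilt 0.0005 j6 1.079 eff6 0.0729 Tz -0.0190 T [ 0.001  0.058 -0.019] F [ 0.5 -0.8  0.1] w 49.9
```

View pics/w11.png

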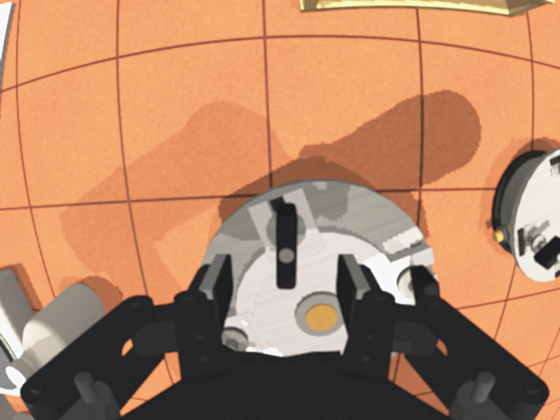

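Emit:
{"fn": "jog_arm", "kwargs": {
  "rows": [
    [[0,0,2.5],[0,0,0],5],
    [[0,0,2.5],[0,0,0],5],
    [[0,0,0],[0,0,0],3],
    [[0,0,0],[0,0,0],0.5],
    [[0,0,0],[0,0,0],0.5]
  ]
}}

```text
clock: 31.92
position: [648.8, 136.5, 112.9]
ee_rot: [1.0, -0.019, 0.001, -0.0]
contact_force: [-0.4, -1.8, 1.6]
gripper_width: 11.0
```

```bash
python3 plan.py '[[[0,0,5],[0,0,0]]]'
```

```text
cmd [ 6.48284e+02  1.36653e+02  1.11300e+02 -3.80000e-02]
t 31.93 pos [648.8 136.5 112.9] th -0.0387 tilt 0.0020 j6 1.081 eff6 0.0070 Tz -0.0650 T [-0.411  0.129 -0.065] F [-0.4 -1.8  1.6] w 11.0
```

Emit:
{"fn": "jog_arm", "kwargs": {
  "rows": [
    [[0,0,0.03],[0,0,5],0.5],
    [[0,0,0.03],[0,0,5],0.5],
    [[0,0,0],[0,0,0],0.5]
  ]
}}

```text
clock: 32.3
position: [648.8, 136.4, 112.2]
ee_rot: [0.994, -0.106, 0.001, -0.0]
contact_force: [-0.5, -1.8, 2.6]
gripper_width: 11.2
```

```bash
python3 plan.py '[[[0,0,0.06],[0,0,10]]]'
```

```text
cmd [ 6.48284e+02  1.36653e+02  1.10700e+02 -2.13000e-01]
t 32.30 pos [648.8 136.4 112.2] th -0.2121 tilt 0.0017 j6 0.907 eff6 -0.1432 Tz -0.0279 T [-0.575  0.122 -0.028] F [-0.5 -1.8  2.6] w 11.2
```

Emit:
{"fn": "jog_arm", "kwargs": {
  "rows": [
    [[0,0,0.04],[0,0,5],0.5],
    [[0,0,0.04],[0,0,5],0.5],
    [[0,0,0],[0,0,0],0.5]
  ]
}}

```text
clock: 32.67
position: [648.7, 136.2, 111.7]
ee_rot: [0.981, -0.192, 0.001, 0.0]
contact_force: [-2.1, -4.1, 6.5]
gripper_width: 10.8
```

```bash
python3 plan.py '[[[0,0,0.08],[0,0,10]]]'
```

```text
cmd [ 6.48284e+02  1.36653e+02  1.09900e+02 -3.87000e-01]
t 32.67 pos [648.7 136.2 111.7] th -0.3856 tilt 0.0017 j6 0.734 eff6 -0.1983 Tz 0.0699 T [-0.745  0.45   0.07 ] F [-2.1 -4.1  6.5] w 10.8
```

Emit:
{"fn": "jog_arm", "kwargs": {
  "rows": [
    [[0,0,0.03],[0,0,5],0.5],
    [[0,0,0.02],[0,0,4],0.5],
    [[0,0,0],[0,0,0],0.5]
  ]
}}

```text
clock: 33.05
position: [648.7, 136.1, 111.7]
ee_rot: [0.964, -0.268, 0.001, 0.0]
contact_force: [-2.5, -3.6, 7.0]
gripper_width: 11.1
```

```bash
python3 plan.py '[[[0,0,0.05],[0,0,9]]]'; python3 tq.py
```

```text
cmd [ 6.48284e+02  1.36653e+02  1.09400e+02 -5.45000e-01]
t 33.05 pos [648.7 136.1 111.7] th -0.5419 tilt 0.0018 j6 0.577 eff6 -0.2711 Tz 0.1268 T [-0.889  0.675  0.127] F [-2.5 -3.6  7. ] w 11.1
[0.127 0.206 0.205 0.216] 0.188
```

Emit:
{"fn": "jog_arm", "kwargs": {
  "rows": [
    [[0,0,0.01],[0,0,6],0.5],
    [[0,0,0],[0,0,0],0.5]
  ]
}}

```text
clock: 33.45
position: [648.7, 136.1, 111.6]
ee_rot: [0.948, -0.318, 0.001, 0.0]
contact_force: [-3.8, -2.8, 7.2]
gripper_width: 10.9
```

```bash
python3 plan.py '[[[0,0,0.01],[0,0,6]]]'; python3 tq.py
```

```text
cmd [648.284 136.653 109.3    -0.649]
t 33.45 pos [648.7 136.1 111.6] th -0.6463 tilt 0.0019 j6 0.472 eff6 -0.4180 Tz 0.2344 T [-0.875  0.724  0.234] F [-3.8 -2.8  7.2] w 10.9
[0.234 0.321 0.288 0.243] 0.272
```

Emit:
{"fn": "jog_arm", "kwargs": {
  "rows": [
    [[0,0,0.01],[0,0,4],0.5],
    [[0,0,0],[0,0,0],0.5]
  ]
}}

```text
clock: 33.85
position: [648.6, 136.0, 111.6]
ee_rot: [0.937, -0.35, 0.001, 0.0]
contact_force: [-3.8, -3.2, 7.2]
gripper_width: 11.3
```

```bash
python3 plan.py '[[[0,0,0.01],[0,0,4]]]'; python3 tq.py
```

```text
cmd [648.284 136.653 109.2    -0.719]
t 33.85 pos [648.6 136.  111.6] th -0.7157 tilt 0.0019 j6 0.403 eff6 -0.4306 Tz 0.3263 T [-0.948  0.816  0.326] F [-3.8 -3.2  7.2] w 11.3
[0.326 0.417 0.33  0.329] 0.351
```

Emit:
{"fn": "jog_arm", "kwargs": {
  "rows": [
    [[0,0,0],[0,0,0],5],
    [[0,0,-1.0],[0,0,0],5],
    [[0,0,-4.0],[0,0,0],5]
  ]
}}

```text
clock: 34.38
position: [646.8, 136.6, 157.1]
ee_rot: [0.936, -0.352, -0.002, 0.002]
contact_force: [0.2, 0.2, 0.7]
gripper_width: 50.0
```

```bash
python3 plan.py '[[[0,0,-5],[0,0,0]]]'; python3 plan.py p 552.9 183.3 160 -2.21 9
```

```text
cmd [648.284 136.653 159.2    -0.719]
t 34.38 pos [646.8 136.6 157.1] th -0.7186 tilt 0.0061 j6 0.401 eff6 0.0005 Tz 0.0066 T [ 0.012 -0.091  0.007] F [0.2 0.2 0.7] w 50.0
[[[-1.14, 0.31, -0.01], [0, 0, 9.5]], [[-1.07, 0.49, -0.01], [0, 0, 9.5]], [[-0.98, 0.66, -0.01], [0, 0, 9.5]], [[-0.85, 0.81, -0.01], [0, 0, 9.5]], [[-0.71, 0.94, -0.01], [0, 0, 9.5]], [[-0.54, 1.05, -0.01], [0, 0, 9.5]], [[-0.36, 1.12, -0.01], [0, 0, 9.5]], [[-0.17, 1.17, -0.01], [0, 0, 9.5]], [[0.02, 1.18, -0.01], [0, 0, 9.5]]]
```

Emit:
{"fn": "jog_arm", "kwargs": {
  "rows": [
    [[-1.14,0.31,0],[0,0,9.5],5],
    [[-1.07,0.49,0],[0,0,9.5],5],
    [[-0.98,0.66,0],[0,0,9.5],5],
    [[-0.85,0.81,0],[0,0,9.5],5],
    [[-0.71,0.94,0],[0,0,9.5],5],
    [[-0.54,1.05,0],[0,0,9.5],5],
    [[-0.36,1.12,0],[0,0,9.5],5],
    [[-0.17,1.17,0],[0,0,9.5],5],
    [[0.02,1.18,0],[0,0,9.5],5],
    [[0,0,0],[0,0,0],5]
  ]
}}

```text
clock: 35.62
position: [552.8, 184.0, 159.8]
ee_rot: [-0.45, 0.893, 0.0, 0.0]
contact_force: [0.6, -0.2, 0.4]
gripper_width: 50.2
```

```bash
python3 plan.py '[[[-1.14, 0.31, 0], [0, 0, 9.5], 5], [[-1.07, 0.49, 0], [0, 0, 9.5], 5], [[-0.98, 0.66, 0], [0, 0, 9.5], 5], [[-0.85, 0.81, 0], [0, 0, 9.5], 5], [[-0.71, 0.94, 0], [0, 0, 9.5], 5], [[-0.54, 1.05, 0], [0, 0, 9.5], 5], [[-0.36, 1.12, 0], [0, 0, 9.5], 5], [[-0.17, 1.17, 0], [0, 0, 9.5], 5], [[0.02, 1.18, 0], [0, 0, 9.5], 5]]'; python3 -c "
from h import *
cv2.imwrite('pics/w12.png',eyes.get_image('wrist')[:,:,::-1])"; python3 plan.py
```

```text
cmd [552.981 183.319 159.2    -2.211]
t 35.62 pos [552.8 184.  159.8] th -2.2079 tilt 0.0010 j6 -1.236 eff6 -0.3029 Tz -0.0045 T [-0.004 -0.015 -0.005] F [ 0.6 -0.2  0.4] w 50.2
t 35.67 pos [553.2 183.8 159.7] th -2.2074 tilt 0.0011 j6 -1.235 eff6 -0.0717 Tz 0.0264 T [0.002 0.045 0.026] F [ 0.   0.2 -0.3] w 50.0
```

View pics/w12.png

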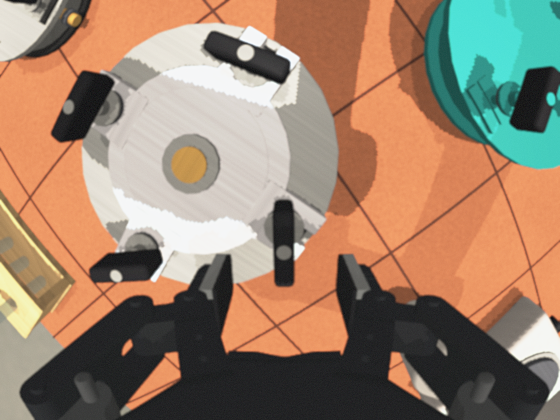

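Emit:
{"fn": "jog_arm", "kwargs": {
  "rows": [
    [[0,0,2.4],[0,0,0],5],
    [[0,0,2.4],[0,0,0],5],
    [[0,0,0],[0,0,0],3],
    [[0,0,0],[0,0,0],0.5],
    [[0,0,0],[0,0,0],0.5]
  ]
}}

```text
clock: 36.3
position: [553.4, 184.0, 112.4]
ee_rot: [-0.449, 0.894, 0.0, 0.001]
contact_force: [-1.9, 2.2, 0.8]
gripper_width: 11.2
```

```bash
python3 plan.py '[[[0,0,4.8],[0,0,0]]]'
```

```text
cmd [552.981 183.319 111.2    -2.211]
t 36.30 pos [553.4 184.  112.4] th -2.2105 tilt 0.0021 j6 -1.238 eff6 -0.0160 Tz 0.0039 T [0.544 0.476 0.004] F [-1.9  2.2  0.8] w 11.2
```

Emit:
{"fn": "jog_arm", "kwargs": {
  "rows": [
    [[0,0,0],[0,0,5],0.5],
    [[0,0,0],[0,0,4],0.5],
    [[0,0,0],[0,0,0],0.5]
  ]
}}

```text
clock: 36.67
position: [553.5, 183.9, 112.3]
ee_rot: [-0.378, 0.926, 0.0, 0.001]
contact_force: [-1.9, 2.0, 1.3]
gripper_width: 10.9
```

```bash
python3 plan.py '[[[0,0,0],[0,0,9]]]'; python3 tq.py
```

```text
cmd [552.981 183.319 111.2    -2.368]
t 36.67 pos [553.5 183.9 112.3] th -2.3660 tilt 0.0022 j6 -1.394 eff6 -0.3808 Tz 0.2147 T [0.583 0.493 0.215] F [-1.9  2.   1.3] w 10.9
[0.215 0.316 0.189 0.303] 0.256
```

Emit:
{"fn": "jog_arm", "kwargs": {
  "rows": [
    [[0,0,0],[0,0,4],0.5],
    [[0,0,0],[0,0,0],0.5]
  ]
}}

```text
clock: 37.08
position: [553.5, 183.9, 112.2]
ee_rot: [-0.346, 0.938, 0.0, 0.001]
contact_force: [-2.6, 2.6, 5.8]
gripper_width: 11.2
```

```bash
python3 plan.py '[[[0,0,0],[0,0,4]]]'; python3 tq.py
```

```text
cmd [552.981 183.319 111.2    -2.438]
t 37.08 pos [553.5 183.9 112.2] th -2.4358 tilt 0.0020 j6 -1.464 eff6 -0.4760 Tz 0.3948 T [0.886 0.832 0.395] F [-2.6  2.6  5.8] w 11.2
[0.395 0.382 0.332 0.378] 0.372
```

Emit:
{"fn": "jog_arm", "kwargs": {
  "rows": [
    [[0,0,0],[0,0,0],5],
    [[0,0,-1.0],[0,0,0],5],
    [[0,0,-4.0],[0,0,0],5]
  ]
}}

```text
clock: 37.6
position: [551.7, 182.0, 159.5]
ee_rot: [-0.344, 0.939, -0.001, -0.003]
contact_force: [1.1, 0.5, -0.1]
gripper_width: 49.9
```

```bash
python3 plan.py '[[[0,0,-5],[0,0,0]]]'; python3 plan.py p 601.6 41.6 161.2 -2.868 5
```

```text
cmd [552.981 183.319 161.2    -2.438]
t 37.60 pos [551.7 182.  159.5] th -2.4390 tilt 0.0066 j6 -1.465 eff6 -0.0000 Tz -0.0431 T [ 0.084 -0.049 -0.043] F [ 1.1  0.5 -0.1] w 49.9
[[[1.09, -2.79, 0.0], [0, 0, 4.9]], [[0.85, -2.87, 0.0], [0, 0, 4.9]], [[0.6, -2.94, 0.0], [0, 0, 4.9]], [[0.34, -2.98, 0.0], [0, 0, 4.9]], [[0.09, -3.0, 0.0], [0, 0, 4.9]]]
```

Emit:
{"fn": "jog_arm", "kwargs": {
  "rows": [
    [[1.09,-2.79,0],[0,0,4.9],5],
    [[0.85,-2.87,0],[0,0,4.9],5],
    [[0.6,-2.94,0],[0,0,4.9],5],
    [[0.34,-2.98,0],[0,0,4.9],5],
    [[0.09,-3.0,0],[0,0,4.9],5],
    [[0,0,0],[0,0,0],5]
  ]
}}

```text
clock: 38.35
position: [602.2, 39.5, 161.3]
ee_rot: [-0.136, 0.991, -0.0, -0.0]
contact_force: [0.5, 0.5, -0.6]
gripper_width: 49.8
```

```bash
python3 plan.py '[[[1.09, -2.79, 0], [0, 0, 4.9], 5], [[0.85, -2.87, 0], [0, 0, 4.9], 5], [[0.6, -2.94, 0], [0, 0, 4.9], 5], [[0.34, -2.98, 0], [0, 0, 4.9], 5], [[0.09, -3.0, 0], [0, 0, 4.9], 5]]'; python3 -c "
from h import *
cv2.imwrite('pics/w13.png',eyes.get_image('wrist')[:,:,::-1])"; python3 plan.py
```

```text
cmd [601.734  41.57  161.2    -2.866]
t 38.35 pos [602.2  39.5 161.3] th -2.8689 tilt 0.0004 j6 -1.632 eff6 -0.0488 Tz 0.0105 T [0.027 0.008 0.01 ] F [ 0.5  0.5 -0.6] w 49.8
t 38.40 pos [601.9  40.4 161.3] th -2.8672 tilt 0.0002 j6 -1.632 eff6 -0.0124 Tz 0.0006 T [0.016 0.065 0.001] F [-0.4  1.1  0.4] w 50.1
```

View pics/w13.png

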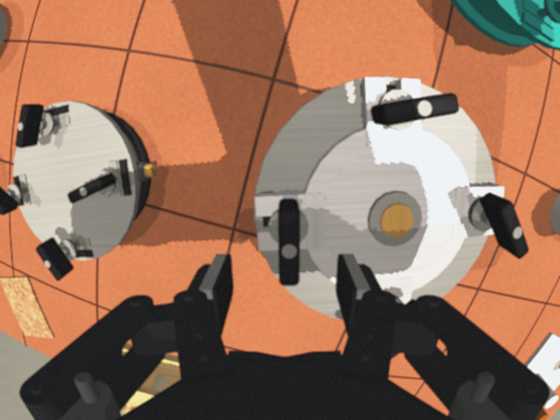

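Emit:
{"fn": "jog_arm", "kwargs": {
  "rows": [
    [[0,0,2.4],[0,0,0],5],
    [[0,0,2.5],[0,0,0],5],
    [[0,0,0],[0,0,0],3],
    [[0,0,0],[0,0,0],0.5],
    [[0,0,0],[0,0,0],0.5]
  ]
}}

```text
clock: 39.02
position: [602.5, 41.9, 113.6]
ee_rot: [-0.138, 0.99, 0.0, 0.001]
contact_force: [0.4, -0.4, -0.7]
gripper_width: 11.2
```

```bash
python3 plan.py '[[[0,0,4.9],[0,0,0]]]'
```

```text
cmd [601.734  41.57  112.2    -2.866]
t 39.02 pos [602.5  41.9 113.6] th -2.8652 tilt 0.0025 j6 -1.632 eff6 -0.0002 Tz 0.0038 T [ 0.027 -0.044  0.004] F [ 0.4 -0.4 -0.7] w 11.2
```

Emit:
{"fn": "jog_arm", "kwargs": {
  "rows": [
    [[0,0,0],[0,0,5],0.5],
    [[0,0,0],[0,0,4],0.5],
    [[0,0,0],[0,0,0],0.5]
  ]
}}

```text
clock: 39.4
position: [602.6, 41.7, 113.5]
ee_rot: [-0.06, 0.998, 0.0, 0.001]
contact_force: [1.1, -0.4, 1.6]
gripper_width: 11.1
```

```bash
python3 plan.py '[[[0,0,0],[0,0,9]]]'; python3 tq.py
```

```text
cmd [601.734  41.57  112.2    -3.023]
t 39.40 pos [602.6  41.7 113.5] th -3.0210 tilt 0.0026 j6 -1.788 eff6 -0.3672 Tz 0.2801 T [-0.198 -0.064  0.28 ] F [ 1.1 -0.4  1.6] w 11.1
[0.28  0.3   0.292 0.257] 0.282
```

Emit:
{"fn": "jog_arm", "kwargs": {
  "rows": [
    [[0,0,0],[0,0,3],0.5],
    [[0,0,0],[0,0,0],0.5]
  ]
}}

```text
clock: 39.8
position: [602.6, 41.6, 113.5]
ee_rot: [-0.034, 0.999, -0.0, 0.001]
contact_force: [0.3, -1.3, 6.3]
gripper_width: 10.8
```

```bash
python3 plan.py '[[[0,0,0],[0,0,3]]]'; python3 tq.py
```

```text
cmd [601.734  41.57  112.2    -3.075]
t 39.80 pos [602.6  41.6 113.5] th -3.0731 tilt 0.0024 j6 -1.840 eff6 -0.4108 Tz 0.2737 T [-0.207 -0.02   0.274] F [ 0.3 -1.3  6.3] w 10.8
[0.274 0.315 0.402 0.339] 0.332
```

Emit:
{"fn": "jog_arm", "kwargs": {
  "rows": [
    [[0,0,0],[0,0,0],6],
    [[0,0,-1.0],[0,0,0],6],
    [[0,0,-4.0],[0,0,0],6],
    [[0,0,-5.0],[0,0,0],6],
    [[2,-3.0,-3.0],[0,0,-8],6],
    [[2,-3.0,0.0],[0,0,-8],6],
    [[0,0,0],[0,0,0],6],
    [[0,0,0],[0,0,0],6]
  ]
}}

```text
clock: 40.95
position: [570.3, -23.0, 242.1]
ee_rot: [-0.171, 0.985, 0.0, -0.0]
contact_force: [0.0, 0.3, -0.2]
gripper_width: 60.1
```

```bash
python3 plan.py; python3 -c "
from h import *
cv2.imwrite('pics/w14.png',eyes.get_image('wrist')[:,:,::-1])
im=eyes.get_image('side')
cv2.imwrite('pics/s14.png',cv2.resize(im[170:290,130:290,::-1],None,fx=5,fy=5,interpolation=cv2.INTER_CUBIC))
im=eyes.get_image('scene')
cv2.imwrite('pics/c14.png',im[:,:,::-1])"
```

```text
t 40.95 pos [570.3 -23.  242.1] th -2.7972 tilt 0.0003 j6 -1.470 eff6 0.0025 Tz 0.0665 T [ 0.046 -0.032  0.066] F [ 0.   0.3 -0.2] w 60.1
```

View pics/s14.png

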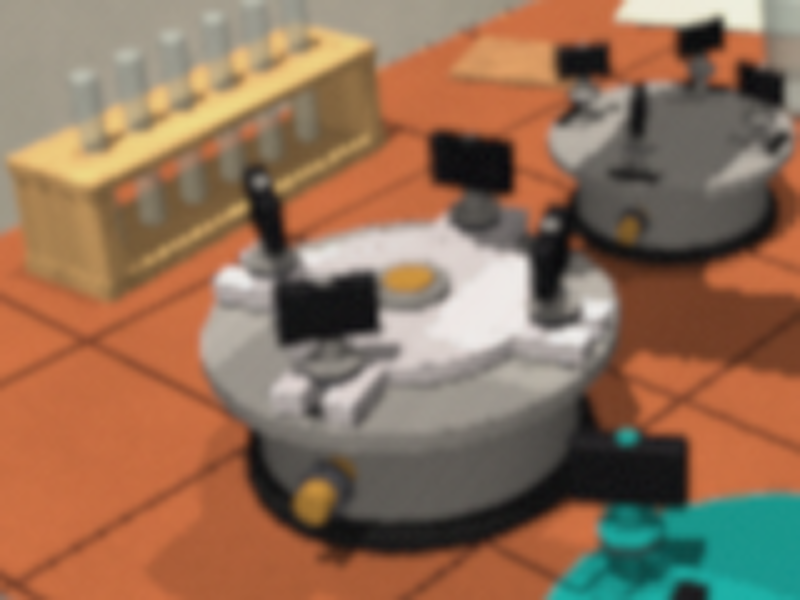

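View pics/c14.png

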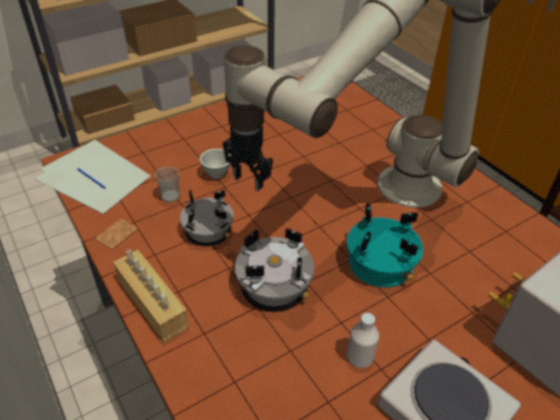

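View pics/w14.png

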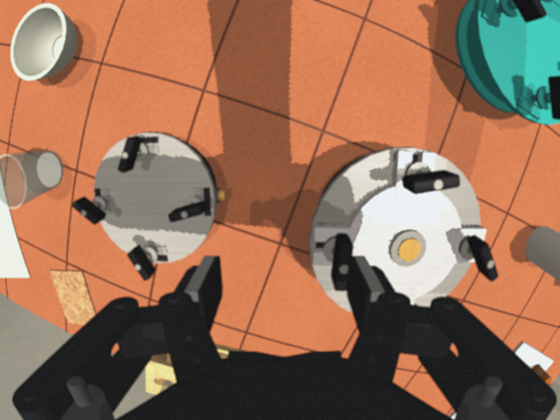

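```bash
python3 -c "
from bench import arm
print(arm.job_done()); print(arm.read_state()['clock'])"
```

```text
the job is handed in; nothing more can be done
None
the job is handed in; nothing more can be done
```

I tightened the four nuts of the large grey pot crosswise in two rounds and handed the job in at about 41 s of the 72 s; no verdict was reported.

In the order of turning, I call the nuts A, C, B and D, with A opposite C and B opposite D.

| Nut | First round (N m) | Last torque held before release (N m) |
|---|---|---|
| A | 0.10 | 0.33 |
| C | 0.12–0.13 | 0.37 |
| B | 0.10 | 0.37 |
| D | 0.09 | 0.35 |

- **Second round:** I pulled A to about 0.24, C to 0.35, then A to about 0.38, so the lid would not cock over. Next came B and D, followed by one more check turn each on C and A.
- **Torque readings:** single readings scattered by about 0.03–0.08 N m around the mean. The highest single reading was 0.42 N m on D, and no held mean passed 0.40 N m. I did not recheck B after tightening D.
- **Last pictures:** the lid looks level and down on the flange. The bottle, mortar and beaker look to be where they stood, and the gripper is open and clear of everything. I could not measure the lid's height, its tilt or the nut forces directly, so steps 1 to 3 are inferred from the torques.

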